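Tighten the anchor nut of a rack foot with an adjustable wrench

TASK

Take the adjustable wrench from the green mat and set it down flat over the brass nut on the rack foot, then roll its worm until the jaws just fit the nut's flats. With the wrench, turn the nut clockwise until its yellow mark lines up with the red mark on the plate, then lift the wrench off and lay it flat, lengthwise, in the middle of the green mat again. Do not touch the nut with the gripper, and leave the medicine stock on the table undisturbed.

Things in the scene. Friction and masses are not known exactly. Their poses are not given: they have to be found in the camera images.
- handle (a point): grip point of the loose steel adjustable wrench (189 long, about 0.45 kg, lying flat): on the centre line of its straight handle, half-way up. Handle 24 wide, 16 thick, from 27 ahead (+x) of this point to 80 behind it; underside 8 below. Axes of the wrench: x from handle to the open mouth, y across, z up. Its centre of mass lies about 40 ahead of this point
- mouth (a point): same axes, 95 ahead of handle, 9 above the wrench's underside: where the nut's centre lies when the jaws fit. Head and jaws 18 thick. Fixed jaw's face at y = +18, sliding jaw's at y = 18 minus the opening (42 to 46 at the start); both lie along x and end 14 ahead; throat wall 23 behind. When set over the nut while open, the nut's centre should be 3 to 5 towards -y of this point
- worm_mid (a point): centre of the wrench's worm: ribbed roller 21 across, 26 long, axis along the wrench's y, in a window of the head, standing 4 proud of it; crest 10.5 above this point. A fingertip pressed on its crest (5 to 20 N) and dragged along x rolls it: towards the mouth (+x) closes the jaws, back opens them, 2 mm of jaw per rad (about 3.8 for 20 mm rolled without slip). Takes several strokes
- wrench_mid (a point): centre of the wrench's length, same axes, 15 ahead of handle, 9 above the wrench's underside
- jaw (a joint): sliding jaw, in m: opening between the jaws = 0.042 + this value; the jaws just fit the nut at about -0.006. Driven only by the worm, which takes about 3 to 4 N along the stroke and slips under the fingertip once the jaws are on the nut; the jaw stays where it is left (some 15 N push it back)
- nut_mid (a point): centre of the brass hexagon nut (36 across flats, 41.6 across corners, 16 high; stud end 22 across stands 6 above it), 48 above the table, on the plate (top at 40) of a fixed rack foot; a wrench over the nut lies flat on that plate. Axes of the foot: z up, x from the nut along the red mark. Plate: x -100 to 160, y -85 to 85. Blue upright, 160 above the table: x 87 to 157, y 25 to 85
- nut (a joint): angle of the nut in rad, growing clockwise seen from above; 0 when its yellow mark is in line with the red mark (foot's x). The yellow mark points to a corner of the nut; two flats are parallel to the mark's direction, so a pair of flats comes every 60 degrees. It turns stiffly (0.16 N m) and has no stop near 0
- mat: fixed green tool mat, 240 (its x) x 130 x 4 thick, origin at the centre of its underside, z up. At the start the wrench lies along it within 20 degrees
- white_carton_mid (a point): white carton with a red band, 110 x 50 x 45 high; stock to be left alone; its centre
- red_carton_mid (a point): red carton with a white band, 120 x 70 x 80 high; stock to be left alone; its centre
- blue_carton_mid (a point): blue carton with a yellow band, 90 x 160 x 70 high; stock to be left alone; its centre
- green_carton_mid (a point): white carton with a green band, 130 x 60 x 50 high; stock to be left alone; its centre
- bottle_a_mid (a point): white pill bottle, 44 across, 75 high; stock to be left alone; its centre
- bottle_b_mid (a point): white pill bottle, 44 across, 75 high; stock to be left alone; its centre
- tape_mid (a point): brown roll of tape lying flat, 100 across, 48 high; stock to be left alone; its centre
Mind the look-alikes: they are no part of the job. Of the things that look like the part that bears handle, the middle-sized one is meant.

How it is judged:
By the outcome, as a careful person would: the job done as asked, in the order asked, and still so for the second after the job is handed in, with the robot touching nothing.
It also fails if it takes over 72 s, if anything falls off the work surface, if the arm or the gripper's body presses on something with over 40 N, if the wrist force passes 120 N, or if a joint passes its speed limit or range.

ROBOT

A 6-joint arm with a two-finger parallel gripper is mounted at the origin on the work surface. World frame = base frame: x ahead of the robot, y to its left, z up, the work surface at z = 0. Lengths are in m, angles in rad, forces in N, time in s.
With the tool pointing down it reaches from about 0.225 to 0.875 m from the base axis. Payload 3.4 kg.
Tool frame: the origin (TCP) lies on the centre line of the jaws, within the pads' length; the fingertips stand 11 mm ahead of it and the grasp point (between the pads) lies 8 mm behind it; z points along the fingers, y is the line along which they close (so a half turn about z gives the same grasp; the last joint's range is limited). The gripper opens to 85 mm and grips with 20 to 120 N. Pads are 22 mm wide; open, the fingers measure 114 mm over their backs; the gripper's body (76 mm by 85 mm) begins 54 mm behind the grasp point. The pads swing forward as they close: fully open they stand 13 mm farther back than shut.
Start: joints at [-1.301, 0.276, 1.505, -0, 1.361, -0.121], TCP at [0.219, -0.532, 0.242] pointing down, gripper open.
Joint ranges: [-2.89, 2.89], [-0.75, 2.08], [0.22, 2.7], [-1.18, 4.32], [0.11, 2.71], [-2.7, 2.7]. Speed limits (rad/s): [2.57, 2.57, 3.14, 3.14, 3.14, 3.14].

INTERFACE

Orientations are given as a unit quaternion [x, y, z, w].
In Python, from station import ctrl, imaging gives the robot as it stands.
- The arm moves only by the tool jog_arm, never from a script. Its argument "motion" is a list that holds one entry, the list of rows, each a list of 5 numbers: the gripper's target within -1 to 1 (shut at 1, half-way at 0, fully open at -1), then the shift along the tool's x, y, z each as a share of 0.75 m, from -1 to 1, then the turn about the tool's z as a share of pi rad, from -1 to 1. In form: [[[gripper, dx, dy, dz, roll], ...]]. A call has 1 to 12 rows; each row is the pose to reach, as a shift and turn from the pose commanded when the call began, along the tool's axes at that moment, turning the shorter way round; what a row does not reach only later rows make up. A row lasts 1/8 s, in which the tool goes at most 62.5 mm and 10.7 degrees, less where a joint would pass 70% of its speed; a pose out of reach is approached as far as the arm can. A call with a number of a shift or a turn outside -1 to 1 is refused whole. A call with a gripper value outside its range is refused whole. The fingers move at their own pace and stop on an object; the grip force is fixed at half the most. Time passes only in rows, so rows that repeat a pose let the fingers close. It gives the time, the measured TCP pose, the force, the opening and the grip force at its end, in the units of the state.
- ctrl.sense(): the state, without advancing time (a new reading comes with each control period).
- imaging.capture(name): name is "side" or "top" or "wrist"; returns a dict with "frame" (420x560x3 uint8, blue, green, red), "range_z" (420x560 float32, m along the optical axis (not along the pixel's ray), 0 where there is no reading), "fx", "fy", "cx", "cy" (pixels), "T" (4x4, takes a point from camera to world coordinates). Camera axes: x right, y down, z forward; pixel columns grow to the right and rows downward; lengths in m; the calibration is good to about 2 mm. A picture is of the moment at which its call begins.
- ctrl.job_done(): hands the job in; it is judged then, once.
The state is a dict: "time_s": time; "joint_positions": joint angles; "joint_vel": joint speeds; "joint_torque": joint torques, N m; "tcp_pos": TCP position; "ee_rot": TCP orientation; "ft_force": force on the tool from outside, world axes, zero at the start; "wrist_torque": the same for the moment, N m; "gripper_width": finger opening in m; "grip_force": force on a finger pad.
Only numpy, scipy, OpenCV 4.12 (cv2) and the standard library are available. Lean on these libraries where they do the work, as an engineer would, in place of code of your own. Each camera call takes 0.05 s, during which the arm holds its last target. There are 200 camera calls.

## Working session

There is one attempt and no reset: what is moved stays moved. The work goes in short steps, Python scripts to look and compute and a tool call to move; the robot and the scene stay as the last step left them, time stands still between calls to the robot, and variables do not carry over. Pictures are saved under pics/ and viewed, at most 10 in all, crops included, and the job is handed in when it is done.

Besides the shell and the picture viewer there is one more tool, called after "Request:" by a JSON object that holds its "api" and its "payload", one argument or row to a line. jog_arm: Moves the arm, as the interface text tells. Shift numbers are shares of 0.75 m and turn numbers shares of pi rad, none past 1 either way. Its arguments: {"type":"object","properties":{"motion":{"type":"array"}},"required":["motion"]}

```bash
mkdir -p pics; ls; cat > h.py <<'E'
import numpy as np, cv2, pickle
from station import ctrl, imaging
def cap(n,f=None):
    d=imaging.capture(n)
    pickle.dump(d,open(f'{f or n}.pkl','wb')); return d
def load(f): return pickle.load(open(f'{f}.pkl','rb'))
def px2w(d,u,v,h=None):
    "depth point, or intersection with plane z=h"
    T=np.array(d['T']); r=np.array([(u-d['cx'])/d['fx'],(v-d['cy'])/d['fy'],1.])
    if h is None:
        z=d['range_z'][int(round(v)),int(round(u))]; return T[:3,:3]@(r*z)+T[:3,3]
    w=T[:3,:3]@r; return T[:3,3]+w*(h-T[2,3])/w[2]
def w2px(d,p):
    T=np.array(d['T']); c=T[:3,:3].T@(np.array(p)-T[:3,3]); return np.array([d['fx']*c[0]/c[2]+d['cx'],d['fy']*c[1]/c[2]+d['cy']])
def crop(d,u0,v0,u1,v1,s,f):
    cv2.imwrite(f'pics/{f}.png',cv2.resize(d['frame'][v0:v1,u0:u1],None,fx=s,fy=s,interpolation=cv2.INTER_CUBIC))
E
python3 - <<'E'
from h import *
print(ctrl.sense())
t=cap('top'); s=cap('side'); 
im=np.hstack([cv2.resize(t['frame'],(800,600))]); cv2.imwrite('pics/top.png',im)
print(t['T'],t['fx'],s['T'])
E
```

```text
pics
{'time_s': 0.0, 'joint_positions': array([-1.30101551e+00,  2.76594881e-01,  1.50616195e+00, -1.22331712e-05,
        1.36072438e+00, -1.21021947e-01]), 'joint_vel': array([-5.02484023e-04, -2.57620052e-04, -6.66299554e-04,  3.06884726e-04,
       -1.58539015e-04,  7.18229525e-05]), 'joint_torque': array([-1.23937871e-04, -4.16775155e+01, -2.45804054e+01,  2.44890094e-05,
        1.12072629e-02, -1.23880247e-05]), 'tcp_pos': array([ 0.21887175, -0.53113891,  0.2414283 ]), 'ee_rot': array([ 9.80969130e-01,  1.94161465e-01, -7.61345742e-05, -9.41223774e-04]), 'ft_force': array([ 0.38478995, -0.58998411, -0.40515727]), 'wrist_torque': array([ 0.0093002 , -0.01091564, -0.02156247]), 'grip_force': 0.0, 'gripper_width': 0.08505556266394018}
[[-0.01912995 -0.9915338   0.12843199  0.37091009]
 [-0.99970149  0.0170167  -0.0175315   0.0098101 ]
 [ 0.01519758 -0.12872903 -0.99156335  1.07776776]
 [ 0.          0.          0.          1.        ]] 394.4488090522987 [[-0.73170449 -0.5077299   0.45477345 -0.09156307]
 [-0.6816162   0.54778184 -0.48511279  0.58696952]
 [-0.00281037 -0.66494015 -0.74689135  0.98176485]
 [ 0.          0.          0.          1.        ]]
```

View pics/top.png

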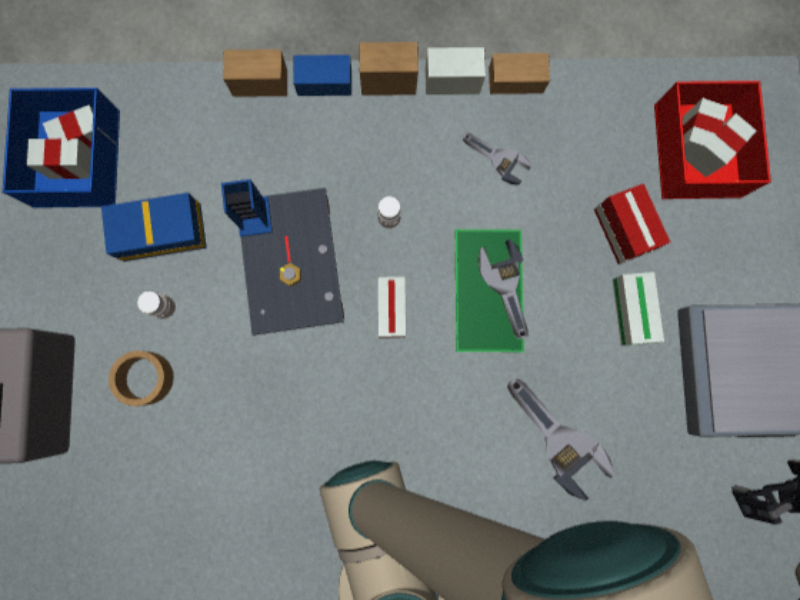

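The top view shows three wrenches (800x600 px): small at (498,158), middle-sized on the green mat at (505,287), large at (560,440). I choose the one on the mat. The nut is at (289,273) and the red mark runs from (288,262) to (286,237).

```bash
python3 - <<'E'
from h import *
t=load('top'); s=load('side')
a=cv2.resize(t['frame'][155:250,315:372],None,fx=6,fy=6,interpolation=cv2.INTER_CUBIC)
b=cv2.resize(t['frame'][155:215,180:225],None,fx=9.5,fy=9.5,interpolation=cv2.INTER_CUBIC)[:570]
print(a.shape,b.shape)
cv2.imwrite('pics/tc.png',np.hstack([a,b]))
for n,u,v in [('nut',289,273),('red',286.5,238),('head',500,265),('handleend',520,328)]:
    print(n,px2w(t,u/1.42857,v/1.42857))
    p=px2w(t,u/1.42857,v/1.42857);print(w2px(s,p))
cv2.imwrite('pics/side.png',cv2.resize(s['frame'],(800,600)))
# mat by colour
hsv=cv2.cvtColor(t['frame'],cv2.COLOR_BGR2HSV)
m=cv2.inRange(hsv,(45,100,60),(80,255,255)); m[:,400:]=0;m[:,:290]=0
pts=np.argwhere(m>0)[:,::-1]
W=np.array([px2w(t,u,v,0.004)[:2] for u,v in pts]).astype(np.float32)
r=cv2.minAreaRect(W);print('mat',r,cv2.boxPoints(r))
E
```

```text
(570, 342, 3) (570, 428, 3)
nut [0.57135203 0.18700052 0.06069397]
[198.55318465 224.87626963]
red [0.64286428 0.19590448 0.03860053]
[181.1917582  218.37152868]
head [ 0.5875571  -0.20837743  0.02431311]
[287.93181231 161.42179091]
handleend [ 0.46664387 -0.24220404  0.01911764]
[322.60819922 174.5808059 ]
mat ((0.5445747375488281, -0.18859252333641052), (0.12883396446704865, 0.2366941124200821), 88.36797332763672) [[ 0.42444107 -0.24961281]
 [ 0.6610392  -0.25635394]
 [ 0.6647084  -0.12757224]
 [ 0.4281103  -0.1208311 ]]
```

View pics/tc.png

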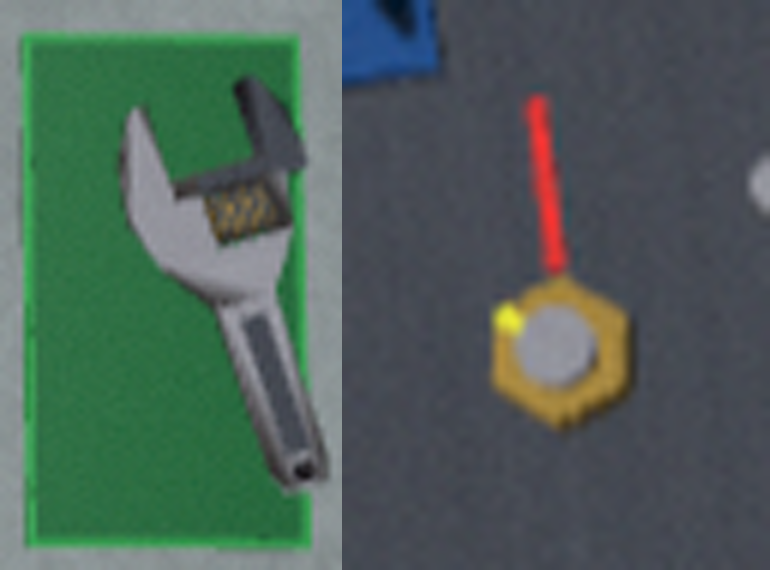

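View pics/side.png

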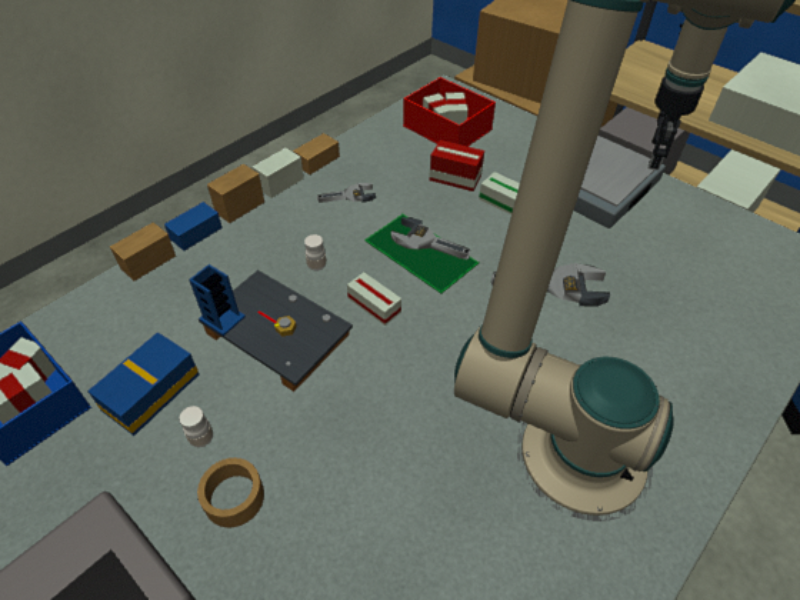

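The crop confirms the choice: the wrench on the mat has its mouth up (+x world) and yaw about +18°. Its light fixed jaw is on the left (+y), its dark sliding jaw on the right, and its brass worm at crop (240,212). The nut's yellow mark at crop (508,318) lies about 55° counter-clockwise of the red mark. The side view shows clear space around the foot. I'll move above the wrench with the half-turned grasp, which the last joint's range allows at the nut.

Request:
{"api": "jog_arm", "payload": {
  "motion": [
    [[-1,0.54,-0.23,0,-0.5],[-1,0.54,-0.23,0,-0.5],[-1,0.54,-0.23,0,-0.5],[-1,0.54,-0.23,0,-0.5],[-1,0.54,-0.23,0,-0.5],[-1,0.54,-0.23,0,-0.5],[-1,0.54,-0.23,0,-0.5],[-1,0.54,-0.23,0,-0.5],[-1,0.54,-0.23,0,-0.5],[-1,0.54,-0.23,0,-0.5]]
  ]
}}

```text
time_s: 1.35
tcp_pos: [0.5277, -0.2175, 0.2418]
ee_rot: [0.556, 0.831, -0.0, -0.001]
ft_force: [-0.5, -0.2, -0.8]
gripper_width: 0.0854
grip_force: 0.0
```

Request:
{"api": "jog_arm", "payload": {
  "motion": [
    [[-1,0,0,0,-0.478],[-1,0,0,0,-0.478],[-1,0,0,0,-0.478],[-1,0,0,0,-0.478],[-1,0,0,0,-0.478],[-1,0,0,0,-0.478],[-1,0,0,0,-0.478],[-1,0,0,0,-0.478],[-1,0,0,0,-0.478],[-1,0,0,0,-0.478]]
  ]
}}

```text
time_s: 2.6
tcp_pos: [0.5276, -0.2181, 0.2422]
ee_rot: [-0.158, 0.987, 0.0, -0.0]
ft_force: [0.3, 0.3, 0.1]
gripper_width: 0.0856
grip_force: 0.0
```

```bash
cat >> h.py <<'E'
def tool():
    s=ctrl.sense(); x,y,z,w=s['ee_rot']
    from scipy.spatial.transform import Rotation as R
    M=R.from_quat(s['ee_rot']).as_matrix(); yaw=np.degrees(np.arctan2(M[1,0],M[0,0]))
    return s,M,yaw
def go(p,yaw=None):
    "shares to bring TCP to p, tool-x yaw (deg)"
    s,M,y0=tool(); d=M.T@(np.array(p)-s['tcp_pos'])/0.75
    r=0 if yaw is None else -((yaw-y0+180)%360-180)/180
    print('shares',np.round(d,4),round(r,4))
def st():
    s,M,y=tool(); print('t',round(s['time_s'],2),'tcp',np.round(s['tcp_pos'],4),'yaw',round(y,2),'tilt',np.round(M[:2,2],4),'F',np.round(s['ft_force'],1),'w',round(s['gripper_width'],4),'g',round(s['grip_force'],1),'j',np.round(s['joint_positions'],2))
E
python3 - <<'E'
from h import *
st(); w=cap('wrist','w1'); print(w['T'],w['fx'])
cv2.imwrite('pics/w1.png',w['frame'])
E
```

```text
t 2.6 tcp [ 0.5276 -0.2181  0.2422] yaw -161.77 tilt [-0.0001  0.0001] F [0.3 0.3 0.1] w 0.0856 g 0.0 j [-0.51  0.27  1.51 -0.    1.36 -2.4 ]
[[-3.12767217e-01  9.01442996e-01  2.99294493e-01  4.50769406e-01]
 [ 9.49829345e-01  2.97145667e-01  9.76148948e-02 -2.43423158e-01]
 [-9.39798477e-04  3.14809431e-01 -9.49154434e-01  3.73966113e-01]
 [ 0.00000000e+00  0.00000000e+00  0.00000000e+00  1.00000000e+00]] 311.7667524131323
```

View pics/w1.png

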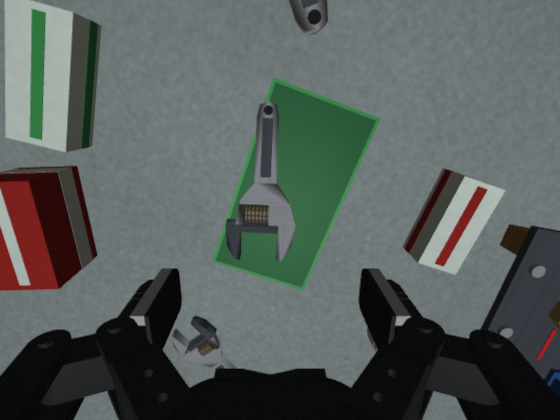

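The wrist view shows the wrench from (268,103), the handle end, to the jaw tips near (233,255) and (285,258), with the worm at (256,214). Now fit its pose from the depth image.

```bash
cat >> h.py <<'E'
def cloud(d,box):
    u0,v0,u1,v1=box; v,u=np.mgrid[v0:v1,u0:u1]; z=d['range_z'][v0:v1,u0:u1]
    T=np.array(d['T']); P=np.stack([(u-d['cx'])/d['fx']*z,(v-d['cy'])/d['fy']*z,z],-1)@T[:3,:3].T+T[:3,3]
    return P
def fitw(d,box,base,fb=None):
    "pose of wrench lying on plane z=base: handle point, yaw, worm in wrench axes"
    P=cloud(d,box); B=d['frame'][box[1]:box[3],box[0]:box[2]]
    hsv=cv2.cvtColor(B,cv2.COLOR_BGR2HSV)
    m=(P[...,2]>base+0.008)&(P[...,2]<base+0.03)
    n,l,sta,_=cv2.connectedComponentsWithStats(m.astype(np.uint8)); k=1+np.argmax(sta[1:,4]); m=l==k
    Q=P[m]; return P,m,hsv
E
python3 - <<'E'
from h import *
w=load('w1'); P,m,hsv=fitw(w,(215,90,305,270),0.004)
# matte surroundings: height bias from the mat/table
mat=cloud(w,(300,140,330,200))[...,2]; tab=cloud(w,(150,80,200,160))[...,2]
print('mat z',np.median(mat),'table z',np.median(tab))
Q=P[m]; print(m.sum(),np.median(Q[:,2]))
c=Q[:,:2].mean(0); u,s,vt=np.linalg.svd(Q[:,:2]-c,full_matrices=False); ax=vt[0]*np.sign(vt[0][0])
for _ in range(4):
    n=np.array([-ax[1],ax[0]]); t=(Q[:,:2]-c)@ax; y=(Q[:,:2]-c)@n
    t0=t.min()+0.0; # handle end
    bins=np.arange(t0+0.015,t0+0.095,0.004); cen=[]
    for b in bins:
        k=(t>=b)&(t<b+0.004); cen.append((y[k].min()+y[k].max())/2)
    p=np.polyfit(bins+0.002,cen,1); a=np.arctan(p[0]); off=np.polyval(p,0)
    c=c+n*off; ax=np.array([ax[0]*np.cos(a)-ax[1]*np.sin(a),ax[1]*np.cos(a)+ax[0]*np.sin(a)])
n=np.array([-ax[1],ax[0]]); t=(Q[:,:2]-c)@ax; y=(Q[:,:2]-c)@n
print('yaw',np.degrees(np.arctan2(ax[1],ax[0])),'tmin/max',t.min(),t.max(),'len',np.ptp(t))
H=c+ax*(t.min()+0.080); H2=c+ax*(t.max()-.109)
print('handle from tail',H,'from tip',H2)
hz=(np.abs(t-t.min()-.05)<.03); print('handle top z',np.median(Q[hz,2]), 'width', np.percentile(y[hz],98)-np.percentile(y[hz],2))
hm=(hsv[...,0]>12)&(hsv[...,0]<32)&(hsv[...,1]>90); v,uu=np.nonzero(hm); print('gold px',hm.sum(),uu.mean()+215,v.mean()+90)
for h in (.022,.024): 
  g=px2w(w,uu.mean()+215,v.mean()+90,h)[:2]; d=g-(H+H2)/2; print('worm xy in wrench',d@ax,d@n)
# 2-view height: tail end in wrist and top
import itertools
top=load('top')
print('tail px in top', w2px(top,[*(c+ax*t.min()),0.012])*1.42857)
# worm in depth
G=P[hm]; print('worm z',np.median(G[:,2]),np.percentile(G[:,2],95))
np.save('wr.npy',[*H,*H2,*ax])
# plate / nut in top: red line, yellow mark, nut
t=top; R=cv2.cvtColor(t['frame'],cv2.COLOR_BGR2HSV)[155:215,180:225]
red=((R[...,0]<8)|(R[...,0]>172))&(R[...,1]>150); v,uu=np.nonzero(red); W=np.array([px2w(t,a+180,b+155,.041)[:2] for a,b in zip(uu,v)]); 
cc=W.mean(0); e=np.linalg.svd(W-cc)[2][0]; print('red line',cc,np.degrees(np.arctan(e[1]/e[0])))
gold=(R[...,0]>12)&(R[...,0]<35)&(R[...,1]>110); v,uu=np.nonzero(gold); print('nut px',(uu.min()+uu.max())/2+180,(v.min()+v.max())/2+155)
nn=px2w(t,(uu.min()+uu.max())/2+180,(v.min()+v.max())/2+155,.055); print('nut',nn)
E
```

```text
mat z 0.0044883370090294805 table z 0.00012842428004908313
4873 0.021506380970752637
yaw 15.440495596321822 tmin/max -0.10202673221752151 0.08652960135912881 len 0.1885563335766503
handle from tail [ 0.52413675 -0.22556207] from tip [ 0.5237091  -0.22568019]
handle top z 0.020209482602609297 width 0.0238905233493565
gold px 94 256.04255319148933 212.5744680851064
worm xy in wrench 0.046772927780934545 -0.008481479147109307
worm xy in wrench 0.04607953308582728 -0.00842011997890355
tail px in top [522.05663695 338.59075054]
worm z 0.02496242429829934 0.026250102341371297
red line [0.62128657 0.19422848] 5.895678916178268
nut px 202.5 191.5
nut [0.57139708 0.18746321 0.055     ]
```

Wrench handle point: (0.524, -0.2256), top at z 0.020, yaw 15.4°. The worm is about 47 ahead and 8 to the right. I'll grasp 12 ahead of the handle point.

```bash
python3 - <<'E'
from h import *
go([0.5355,-0.2224,0.08],-164.6); go([0.5355,-0.2224,0.0175],-164.6)
E
```

```text
shares [-0.0081 -0.0088  0.2163] 0.016
shares [-0.0081 -0.0088  0.2996] 0.016
```

Request:
{"api": "jog_arm", "payload": {
  "motion": [
    [[-1,-0.0081,-0.0088,0.2163,0.016],[-1,-0.0081,-0.0088,0.2163,0.016],[-1,-0.0081,-0.0088,0.2163,0.016],[-1,-0.0081,-0.0088,0.2163,0.016],[-1,-0.0081,-0.0088,0.26,0.016],[-1,-0.0081,-0.0088,0.29,0.016],[-1,-0.0081,-0.0088,0.2996,0.016],[-1,-0.0081,-0.0088,0.2996,0.016]]
  ]
}}

```text
time_s: 3.65
tcp_pos: [0.5365, -0.2228, 0.0189]
ee_rot: [-0.135, 0.991, -0.001, 0.001]
ft_force: [0.6, 0.5, 0.3]
gripper_width: 0.0852
grip_force: 0.0
```

Request:
{"api": "jog_arm", "payload": {
  "motion": [
    [[0,0,0,0,0],[0.5,0,0,0,0],[1,0,0,0,0],[1,0,0,0,0],[1,0,0,0,0],[1,0,0,0,0],[1,0,0,0,0]]
  ]
}}

```text
time_s: 4.53
tcp_pos: [0.5359, -0.2223, 0.0183]
ee_rot: [-0.135, 0.991, -0.0, 0.0]
ft_force: [-0.9, 1.3, 5.7]
gripper_width: 0.0224
grip_force: 61.4
```

```bash
python3 - <<'E'
from h import *
st()
E
```

```text
t 4.53 tcp [ 0.5359 -0.2223  0.0183] yaw -164.45 tilt [ 0.0007 -0.0002] F [-0.9  1.3  5.7] w 0.0224 g 61.4 j [-0.51  0.49  1.79  0.    0.86 -2.36]
```

```bash
python3 - <<'E'
from h import *
go([0.44,0.07,0.25],180)
E
```

```text
shares [ 0.0186  0.4096 -0.3091] 0.0864
```

Request:
{"api": "jog_arm", "payload": {
  "motion": [
    [[1,0,0,-0.04,0],[1,0,0,-0.1,0],[1,0,0,-0.18,0],[1,0.005,0.07,-0.25,0.02],[1,0.01,0.15,-0.309,0.05],[1,0.0186,0.23,-0.309,0.0864],[1,0.0186,0.3,-0.309,0.0864],[1,0.0186,0.36,-0.309,0.0864],[1,0.0186,0.4,-0.309,0.0864],[1,0.0186,0.4096,-0.309,0.0864],[1,0.0186,0.4096,-0.309,0.0864]]
  ]
}}

```text
time_s: 5.9
tcp_pos: [0.4395, 0.0698, 0.2487]
ee_rot: [-0.0, 1.0, -0.0, -0.001]
ft_force: [0.6, -0.4, -4.6]
gripper_width: 0.0223
grip_force: 60.4
```

```bash
python3 - <<'E'
from h import *
st(); w=cap('wrist','w2'); cv2.imwrite('pics/w2.png',cv2.resize(w['frame'],(800,600),interpolation=cv2.INTER_CUBIC))
E
```

```text
t 5.9 tcp [0.4395 0.0698 0.2487] yaw -179.95 tilt [-0.0012 -0.001 ] F [ 0.6 -0.4 -4.6] w 0.0223 g 60.4 j [ 0.    0.07  1.75 -0.    1.32 -1.57]
```

View pics/w2.png

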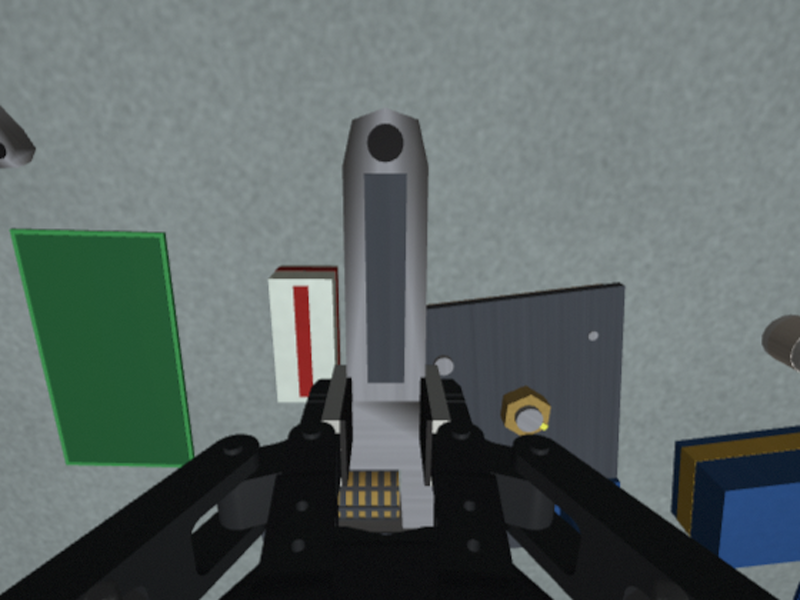

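The nut is at (526,408) in the 800x600 wrist view, with its yellow mark at (544,427). Now compute the nut centre, the mark angle, the foot yaw and the wrench pose in the hand.

```bash
python3 - <<'E'
from h import *
w=load('w2'); box=(340,260,400,312); P=cloud(w,box); Z=P[...,2]
stud=(Z>.0585)&(Z<.07); top=(Z>.051)&(Z<.0585)
print('plate z',np.median(Z[(Z>.03)&(Z<.05)]),'nut top',np.median(Z[top]),'stud',np.median(Z[stud]),top.sum(),stud.sum())
S=P[stud][:,:2]; (c,r)=cv2.minEnclosingCircle(S.astype(np.float32)); print('stud mean',S.mean(0),c,r)
A=P[stud|top][:,:2]; (c2,r2)=cv2.minEnclosingCircle(A.astype(np.float32)); print('nut circle',c2,r2,A.mean(0))
B=w['frame'][box[1]:box[3],box[0]:box[2]]; hsv=cv2.cvtColor(B,cv2.COLOR_BGR2HSV)
y=(hsv[...,0]>24)&(hsv[...,0]<36)&(hsv[...,1]>150)&(hsv[...,2]>190); v,u=np.nonzero(y); print('yellow',y.sum(),u.mean()+340,v.mean()+260)
ym=px2w(w,u.mean()+340,v.mean()+260,.0565)[:2]; d=ym-S.mean(0); print('mark',ym,'angle',np.degrees(np.arctan2(d[1],d[0])),np.hypot(*d))
# hexagon orientation fit: maximise corners (mod 60)
nc=np.array(c2); th=np.degrees(np.arctan2(*(A-nc).T[::-1])); rr=np.hypot(*(A-nc).T)
best=min(((np.max([np.abs((A-nc)@[np.cos(np.radians(a+30+60*k)),np.sin(np.radians(a+30+60*k))]).max() for k in range(3)])),a) for a in np.arange(0,60,.5)); print('hex fit halfflat,corner angle mod60',best)
hull=cv2.minAreaRect(A.astype(np.float32)); print(hull)
# foot plate edge: far (low x) edge, via plate depth mask
PP=cloud(w,(300,190,445,350)); mm=(PP[...,2]>.034)&(PP[...,2]<.046)&(PP[...,0]<.56)
E=[]
for col in range(10,135,3):
    k=np.nonzero(mm[:,col])[0]
    if len(k): E.append(PP[k[0],col,:2])
E=np.array(E); p=np.polyfit(E[:,1],E[:,0],1); res=E[:,0]-np.polyval(p,E[:,1]); g=np.abs(res)<.003; p=np.polyfit(E[g,1],E[g,0],1)
print('foot yaw from edge',-np.degrees(np.arctan(p[0])),g.sum()); 
# wrench in hand
Q=cloud(w,(230,70,310,280)); z=Q[...,2]; m=(z>.235)&(z<.28)&(np.abs(Q[...,1]-.07)<.014)&(Q[...,0]<.41); q=Q[m]
print('handle n',m.sum(),'xmin',q[:,0].min()); 
bx=np.arange(.37,.41,.004); L=[(b,np.percentile(q[np.abs(q[:,0]-b)<.003,1],1),np.percentile(q[np.abs(q[:,0]-b)<.003,1],99),np.median(q[np.abs(q[:,0]-b)<.003,2])) for b in bx if (np.abs(q[:,0]-b)<.003).sum()>10]
L=np.array(L); print(np.round(L,4)); print('yaw',np.degrees(np.polyfit(L[:,0],(L[:,1]+L[:,2])/2,1)[0]),'pitch',np.degrees(np.polyfit(L[:,0],L[:,3],1)[0]))
E
```

```text
plate z 0.04000104102651572 nut top 0.05585664636633808 stud 0.06195580395662692 483 267
stud mean [0.56845049 0.187435  ] (0.5691995620727539, 0.1873677372932434) 0.011379874311387539
nut circle (0.5686299800872803, 0.1875891238451004) 0.020787501707673073 [0.56617048 0.18636735]
yellow 8 380.5 298.125
mark [0.57930371 0.20314698] angle 55.3647921320968 0.01909604097593177
hex fit halfflat,corner angle mod60 (np.float64(0.018872643393633412), np.float64(53.5))
((0.5676803588867188, 0.18791505694389343), (0.036580830812454224, 0.03942694514989853), 88.97980499267578)
foot yaw from edge 7.409437720670526 42
handle n 8385 xmin 0.3474741526934241
[[0.37   0.0575 0.081  0.2511]
 [0.374  0.0574 0.0811 0.2511]
 [0.378  0.0573 0.0812 0.2511]
 [0.382  0.0573 0.0813 0.2511]
 [0.386  0.0574 0.0814 0.2511]
 [0.39   0.0573 0.0816 0.2511]
 [0.394  0.0572 0.0816 0.251 ]
 [0.398  0.0571 0.0814 0.251 ]
 [0.402  0.057  0.0815 0.251 ]
 [0.406  0.0572 0.0816 0.2509]]
yaw 0.15939098071026117 pitch -0.30074356660888
```

```bash
python3 - <<'E'
from h import *
go([0.486,0.200,0.105],174.4)
E
```

```text
shares [-0.0616  0.1745  0.1915] 0.0311
```

Request:
{"api": "jog_arm", "payload": {
  "motion": [
    [[1,-0.0616,0.09,0,0.0311],[1,-0.0616,0.1745,0,0.0311],[1,-0.0616,0.1745,0.06,0.0311],[1,-0.0616,0.1745,0.12,0.0311],[1,-0.0616,0.1745,0.17,0.0311],[1,-0.0616,0.1745,0.1915,0.0311],[1,-0.0616,0.1745,0.1915,0.0311]]
  ]
}}

```text
time_s: 6.82
tcp_pos: [0.4857, 0.1993, 0.1039]
ee_rot: [0.05, 0.999, -0.001, -0.002]
ft_force: [0.3, 0.7, -3.9]
gripper_width: 0.0226
grip_force: 60.6
```

```bash
python3 - <<'E'
from h import *
st(); w=cap('wrist','w3'); t=cap('top','t3'); s=cap('side','s3')
# same magnification crops round the nut
def cr(d,p,n,k):
    u,v=np.round(w2px(d,p)).astype(int); h=int(n/2); x0,y0=max(0,u-h),max(0,v-h); print((x0,y0)); c=d['frame'][y0:y0+n,x0:x0+n]; return cv2.resize(c,(k,k),interpolation=cv2.INTER_CUBIC)
N=[.5687,.1875,.056]
cv2.imwrite('pics/c3.png',np.hstack([cr(t,N,70,400),cr(s,N,70,400)]))
E
```

```text
t 6.83 tcp [0.4857 0.1993 0.1039] yaw 174.3 tilt [-0.0039 -0.0016] F [ 0.3  0.7 -3.9] w 0.0226 g 60.6 j [ 0.26  0.32  1.82 -0.    1.01 -1.21]
(np.int64(167), np.int64(157))
(np.int64(164), np.int64(192))
```

View pics/c3.png

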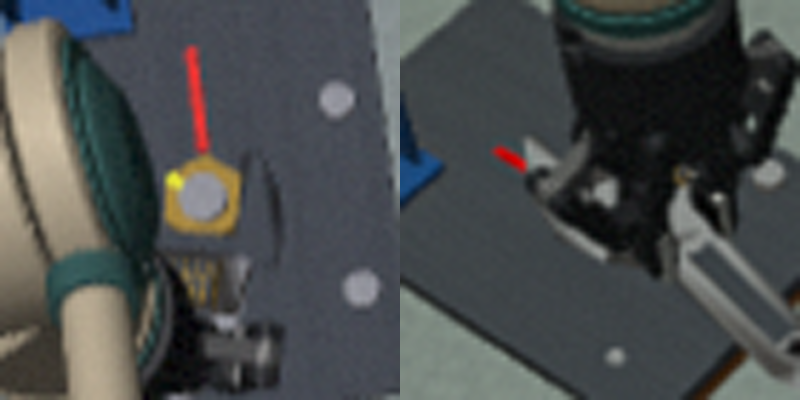

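In the top crop (left half) the nut is at (203,197) with the red mark above it, and the sliding jaw is right of it at about (262,200), still 50 mm higher. I'll use the top camera's depth to compare the jaw and nut in 3D.

```bash
cat > jn.py <<'E'
from h import *
def ana(name,base,N,psi,box=(180,160,240,225),lo=.012,hi=.024):
    d=load(name); P=cloud(d,box); Z=P[...,2]; ps=np.radians(psi); x=np.array([np.cos(ps),np.sin(ps)]); y=np.array([-x[1],x[0]])
    st=(Z>.0585)&(Z<.066); 
    m=(Z>base+lo)&(Z<base+hi); Q=P[m]; a=(Q[:,:2]-N)@x; b=(Q[:,:2]-N)@y
    # occupancy map 3 mm cells in wrench axes about N
    print(name,'z med',np.median(Q[:,2]))
    for xx in range(24,-60,-4):
        k=(a*1e3>=xx-2)&(a*1e3<xx+2); print('%4d'%xx,''.join('#' if ((b[k]*1e3>=yy-1.5)&(b[k]*1e3<yy+1.5)).any() else '.' for yy in range(60,-61,-3)))
    return d,P
E
python3 - <<'E'
from jn import *
d,P=ana('t3',.090,np.array([.5687,.1875]),-5.7)
Z=P[...,2]; k=(Z>.0585)&(Z<.066); k2=(Z>.052)&(Z<.066)
print('stud top',P[k][:,:2].mean(0),'nut',cv2.minEnclosingCircle(P[k2][:,:2].astype(np.float32)), cv2.minAreaRect(P[k2][:,:2].astype(np.float32)))
t=d; R=cv2.cvtColor(t['frame'],cv2.COLOR_BGR2HSV)[155:215,180:225]
red=((R[...,0]<8)|(R[...,0]>172))&(R[...,1]>120); v,uu=np.nonzero(red); W=np.array([px2w(t,a+180,b+155,.0405)[:2] for a,b in zip(uu,v)]); cc=W.mean(0); e=np.linalg.svd(W-cc)[2][0]; print('red',cc,np.degrees(np.arctan(e[1]/e[0])),'from nut', np.degrees(np.arctan2(*(cc-[.5714,.1875])[::-1])))
yl=(R[...,0]>24)&(R[...,0]<36)&(R[...,1]>150)&(R[...,2]>190); v,uu=np.nonzero(yl); print('yellow',yl.sum()); 
if yl.sum():
    ym=px2w(t,uu.mean()+180,v.mean()+155,.0565)[:2]; e=ym-P[k][:,:2].mean(0); print('mark angle',np.degrees(np.arctan2(e[1],e[0])),np.hypot(*e))
E
```

```text
t3 z med 0.10889298982944551
  24 .........................................
  20 .........................................
  16 .............................##..........
  12 ............................####.........
   8 ............................#####........
   4 ............................#####........
   0 ............................######.......
  -4 .............................######......
  -8 .............................######......
 -12 ............................#######......
 -16 ............................#######......
 -20 ..................#########.#######......
 -24 .................##################......
 -28 .................#######.##########......
 -32 .................#..###########.#.#......
 -36 ....................###########..........
 -40 .....................##########..........
 -44 ......................###.####...........
 -48 .......................#######...........
 -52 ........................######...........
 -56 ..........................####...........
stud top [0.57280984 0.18734958] nut ((0.5726091265678406, 0.18897201120853424), 0.019513865932822227) ((0.5739814639091492, 0.18831323087215424), (0.03533302620053291, 0.032539620995521545), 1.0017869472503662)
red [0.62203454 0.19424539] 7.256491755379365 from nut 7.5881069602748665
yellow 6
mark angle 61.844172496626264 0.015730268580323704
```

Fits: the sliding jaw is about 5 mm clear of the flat and the throat about 3 mm clear of the corner. Lowering.

Request:
{"api": "jog_arm", "payload": {
  "motion": [
    [[1,0,0.0009,0.025,0],[1,0,0.0009,0.045,0],[1,0,0.0009,0.058,0],[1,0,0.0009,0.064,0],[1,0,0.0009,0.066,0],[1,0,0.0009,0.067,0],[1,0,0.0009,0.067,0]]
  ]
}}

```text
time_s: 7.85
tcp_pos: [0.4864, 0.2016, 0.0558]
ee_rot: [0.049, 0.999, 0.0, 0.0]
ft_force: [1.3, 0.4, -4.5]
gripper_width: 0.0222
grip_force: 60.6
```

```bash
python3 - <<'E'
from h import *
st()
E
```

```text
t 7.85 tcp [0.4864 0.2016 0.0558] yaw 174.41 tilt [0.0007 0.0001] F [ 1.3  0.4 -4.5] w 0.0222 g 60.6 j [ 0.26  0.38  1.87 -0.    0.89 -1.21]
```

Request:
{"api": "jog_arm", "payload": {
  "motion": [
    [[1,0,-0.0015,0.001,0],[1,0,-0.0015,0.002,0],[1,0,-0.0015,0.003,0],[1,0,-0.0015,0.003,0]]
  ]
}}

```text
time_s: 8.35
tcp_pos: [0.4861, 0.2003, 0.0543]
ee_rot: [0.049, 0.999, -0.0, 0.0]
ft_force: [-2.5, -1.7, 5.2]
gripper_width: 0.022
grip_force: 61.8
```

Contact. Release and rise.

Request:
{"api": "jog_arm", "payload": {
  "motion": [
    [[0.5,0,0,0,0],[0,0,0,0,0],[-0.5,0,0,0,0],[-0.5,0,0,0,0],[-0.5,0,0,-0.04,0],[-0.5,0,0,-0.1,0],[-0.5,0,0,-0.15,0],[-0.5,0,0,-0.15,0]]
  ]
}}

```text
time_s: 9.35
tcp_pos: [0.4883, 0.201, 0.1688]
ee_rot: [0.049, 0.999, 0.001, 0.004]
ft_force: [0.0, 0.1, -1.0]
gripper_width: 0.0636
grip_force: 0.0
```

```bash
python3 - <<'E'
from jn import *
st(); w=cap('wrist','w4'); t=cap('top','t4'); s=cap('side','s4')
cv2.imwrite('pics/w4.png',cv2.resize(w['frame'],(800,600),interpolation=cv2.INTER_CUBIC))
E
```

```text
t 9.35 tcp [0.4883 0.201  0.1688] yaw 174.41 tilt [0.0072 0.0018] F [ 0.   0.1 -1. ] w 0.0636 g 0.0 j [ 0.26  0.26  1.73 -0.    1.15 -1.21]
```

View pics/w4.png

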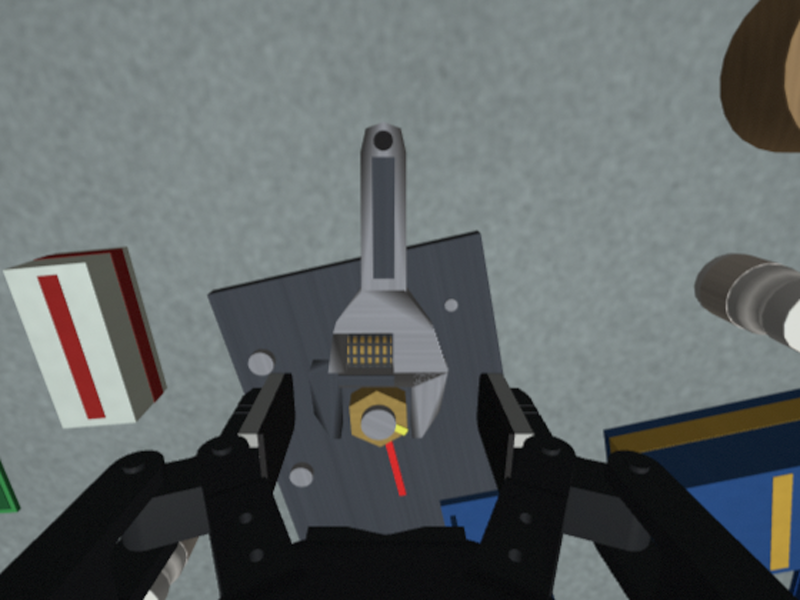

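The wrench lies flat on the plate with the nut (378,415) between its jaws, and its flats look parallel to the jaws. The worm is at (368,350). Measuring the worm and the pose.

```bash
cat >> h.py <<'E'
def wpose(d,box,base,ax):
    P,m,hsv=fitw(d,box,base); Q=P[m]; ax=np.array(ax,float); c=Q[:,:2].mean(0)
    for _ in range(5):
        n=np.array([-ax[1],ax[0]]); t=(Q[:,:2]-c)@ax; y=(Q[:,:2]-c)@n; t0=t.min(); bins=np.arange(t0+0.015,t0+0.095,0.004)
        cen=[(y[k].min()+y[k].max())/2 for k in [(t>=b)&(t<b+.004) for b in bins]]
        p=np.polyfit(bins+.002,cen,1); a=np.arctan(p[0]); c=c+n*p[1]; ax=np.array([ax[0]*np.cos(a)-ax[1]*np.sin(a),ax[1]*np.cos(a)+ax[0]*np.sin(a)])
    n=np.array([-ax[1],ax[0]]); t=(Q[:,:2]-c)@ax
    H=c+ax*(t.min()+.08)
    print('wrench yaw',np.degrees(np.arctan2(ax[1],ax[0])),'len',np.ptp(t),'H',H,'tip H',c+ax*(t.max()-.109))
    return P,m,hsv,H,ax,n
E
cat > jaw.py <<'E'
from jn import *
def look(name,box,ax,gb):
    d=load(name); P,m,hsv,H,ax,n=wpose(d,box,.04,ax)
    hm=(hsv[...,0]>12)&(hsv[...,0]<32)&(hsv[...,1]>80)&(np.indices(hsv.shape[:2])[0]+box[1]<gb); 
    loc=np.stack([(P[...,:2]-H)@ax,(P[...,:2]-H)@n,P[...,2]],-1)*1e3
    g=loc[hm]; print('worm local mean',g.mean(0),'x',np.percentile(g[:,0],[2,98]),'y',np.percentile(g[:,1],[2,98]),'zmax',np.percentile(g[:,2],97))
    a=loc[...,0]; z=loc[...,2]; stud=(z>59.5)&(z<67)&(np.abs(a-95)<16)&(np.abs(loc[...,1])<16); print('stud local',loc[stud].mean(0),stud.sum(),'world',P[stud].mean(0))
    nt=(z>51)&(z<67)&(np.abs(a-95)<24); 
    for x0 in (88,92,96,100,104):
        k=(np.abs(a-x0)<2)&(z>50)&(z<62); ys=np.sort(loc[...,1][k]); gaps=np.nonzero(np.diff(ys)>1.6)[0]; print(x0,[(round(ys[i],1),round(ys[i+1],1)) for i in gaps], ys[:1],ys[-1:])
    return d,H,ax,n,loc
E
python3 - <<'E'
from jaw import *
ps=np.radians(-5.6)
d,H,ax,n,loc=look('w4',(210,80,320,318),[np.cos(ps),np.sin(ps)],262)
E
```

```text
wrench yaw -5.28324676533065 len 0.19778230914549227 H [0.4740522  0.20098009] tip H [0.4827972  0.20017142]
worm local mean [45.02847177 -9.07022861 61.29772421] x [39.25187202 53.67257182] y [-21.43520619   3.92748836] zmax 62.87435701330847
stud local [95.47171052 -3.80412776 61.99341392] 441 world [0.56876803 0.18840114 0.06199341]
88 [(np.float64(-28.1), np.float64(-22.3)), (np.float64(-5.0), np.float64(-3.3)), (np.float64(13.0), np.float64(17.7))] [-44.32648142] [34.41383033]
92 [(np.float64(-28.2), np.float64(-21.5)), (np.float64(2.1), np.float64(3.8)), (np.float64(13.9), np.float64(17.6))] [-43.5891419] [33.44971018]
96 [(np.float64(-28.1), np.float64(-21.7)), (np.float64(-2.4), np.float64(-0.6)), (np.float64(3.8), np.float64(5.6)), (np.float64(13.9), np.float64(17.6))] [-42.14224824] [31.84217722]
100 [(np.float64(-28.1), np.float64(-21.8)), (np.float64(-7.0), np.float64(-5.2)), (np.float64(0.2), np.float64(2.9)), (np.float64(13.9), np.float64(17.6))] [-39.51706054] [28.36411202]
104 [(np.float64(-28.2), np.float64(-21.0)), (np.float64(-14.5), np.float64(-12.4)), (np.float64(-12.4), np.float64(-10.6)), (np.float64(2.0), np.float64(3.8)), (np.float64(3.8), np.float64(6.6)), (np.float64(14.9), np.float64(17.5))] [-38.18425112] [26.68624365]
```

The nut centre is at wrench-local (95.5, -3.8). The opening is about 45.7 mm, so roughly 10 mm must be closed. Worm centre at local (47, -8.8). I'll shut the gripper and position it over the worm.

```bash
python3 - <<'E'
from h import *
st()
H=np.array([.47405,.20098]); a=np.radians(-5.28); ax=np.array([np.cos(a),np.sin(a)]); n=np.array([-ax[1],ax[0]])
p=H+.040*ax-.0088*n; print(p)
go([*p,.12],174.7); go([*p,.078],174.7)
E
```

```text
t 9.5 tcp [0.4851 0.2002 0.1647] yaw 174.4 tilt [-0.002  -0.0006] F [-0.8 -0.1  0.6] w 0.0636 g 0.0 j [ 0.26  0.26  1.73 -0.    1.15 -1.21]
[0.51307047 0.18853642]
shares [-0.0387 -0.0117  0.0595] -0.0017
shares [-0.0388 -0.0117  0.1155] -0.0017
```

Request:
{"api": "jog_arm", "payload": {
  "motion": [
    [[1,-0.0387,-0.0117,0.03,-0.0017],[1,-0.0387,-0.0117,0.0595,-0.0017],[1,-0.0387,-0.0117,0.08,-0.0017],[1,-0.0387,-0.0117,0.1,-0.0017],[1,-0.0387,-0.0117,0.1155,-0.0017],[1,-0.0387,-0.0117,0.1155,-0.0017],[1,-0.0387,-0.0117,0.1155,-0.0017],[1,-0.0387,-0.0117,0.1155,-0.0017]]
  ]
}}

```text
time_s: 10.5
tcp_pos: [0.5145, 0.189, 0.0798]
ee_rot: [0.046, 0.999, 0.0, 0.001]
ft_force: [-0.1, 0.7, 0.6]
gripper_width: 0.0002
grip_force: 0.0
```

```bash
python3 - <<'E'
from h import *
st()
E
```

```text
t 10.5 tcp [0.5145 0.189  0.0798] yaw 174.71 tilt [0.0016 0.0003] F [-0.1  0.7  0.6] w 0.0002 g 0.0 j [ 0.23  0.38  1.8  -0.    0.96 -1.25]
```

Request:
{"api": "jog_arm", "payload": {
  "motion": [
    [[1,0.0015,0,0.004,0],[1,0.0015,0,0.007,0],[1,0.0015,0,0.008,0],[1,0.0015,0,0.008,0]]
  ]
}}

```text
time_s: 11.0
tcp_pos: [0.5128, 0.1889, 0.073]
ee_rot: [0.046, 0.999, -0.0, -0.0]
ft_force: [-0.2, -0.1, -0.9]
gripper_width: 0.0001
grip_force: 0.0
```

Request:
{"api": "jog_arm", "payload": {
  "motion": [
    [[1,0,0,0.001,0],[1,0,0,0.001,0]]
  ]
}}

```text
time_s: 11.25
tcp_pos: [0.5129, 0.1889, 0.0727]
ee_rot: [0.046, 0.999, -0.0, 0.0]
ft_force: [-1.2, -0.3, 2.9]
gripper_width: -0.0002
grip_force: 2.1
```

Light contact at TCP z of about 0.0727. Press a little more, then measure the force.

Request:
{"api": "jog_arm", "payload": {
  "motion": [
    [[1,0,0,0.001,0],[1,0,0,0.001,0]]
  ]
}}

```text
time_s: 11.5
tcp_pos: [0.513, 0.1889, 0.0726]
ee_rot: [0.046, 0.999, 0.0, 0.0]
ft_force: [-3.4, -1.0, 7.8]
gripper_width: -0.0001
grip_force: 4.3
```

Request:
{"api": "jog_arm", "payload": {
  "motion": [
    [[1,0,0,0.001,0],[1,-0.003,0,0.001,0],[1,-0.006,0,0.001,0],[1,-0.009,0,0.001,0],[1,-0.012,0,0.001,0],[1,-0.015,0,0.001,0],[1,-0.018,0,0.001,0],[1,-0.021,0,0.001,0]]
  ]
}}

```text
time_s: 12.5
tcp_pos: [0.5284, 0.1874, 0.0727]
ee_rot: [0.046, 0.999, -0.0, 0.0]
ft_force: [-3.6, -1.8, 14.3]
gripper_width: 0.0001
grip_force: 7.1
```

Request:
{"api": "jog_arm", "payload": {
  "motion": [
    [[1,0,0,-0.012,0],[1,0.012,0,-0.014,0],[1,0.021,0,-0.014,0],[1,0.021,0,-0.014,0]]
  ]
}}

```text
time_s: 13.0
tcp_pos: [0.5116, 0.1889, 0.0809]
ee_rot: [0.046, 0.999, -0.0, -0.001]
ft_force: [0.8, -0.2, 0.3]
gripper_width: 0.0002
grip_force: 0.0
```

```bash
python3 - <<'E'
from jaw import *
st(); cap('wrist','w5')
ps=np.radians(-5.3)
d,H,ax,n,loc=look('w5',(210,60,320,318),[np.cos(ps),np.sin(ps)],262)
cv2.imwrite('pics/w5.png',d['frame'])
E
```

```text
t 13.0 tcp [0.5116 0.1889 0.0809] yaw 174.73 tilt [-0.0015 -0.0004] F [ 0.8 -0.2  0.3] w 0.0002 g 0.0 j [ 0.23  0.37  1.8  -0.    0.97 -1.25]
wrench yaw -7.305865767416611 len 0.13586945306204096 H [0.49122798 0.19833254] tip H [0.43852878 0.20508894]
worm local mean [21.47498647 -5.57921884 54.90094757] x [20.74848672 22.12655129] y [-19.03051184   5.35604901] zmax 56.0232026557047
stud local [nan nan nan] 0 world [nan nan nan]
88 [] [] []
92 [] [] []
96 [] [] []
100 [] [] []
104 [] [] []jaw.py:7: RuntimeWarning: Mean of empty slice.
  a=loc[...,0]; z=loc[...,2]; stud=(z>59.5)&(z<67)&(np.abs(a-95)<16)&(np.abs(loc[...,1])<16); print('stud local',loc[stud].mean(0),stud.sum(),'world',P[stud].mean(0))
  ret = um.true_divide(
```

The gripper blocks that view, but the stroke forces (3.6 N along, 14 N down) are as expected. Two more strokes.

Request:
{"api": "jog_arm", "payload": {
  "motion": [
    [[1,0,0,0.011,0],[1,0,0,0.014,0],[1,-0.003,0,0.014,0],[1,-0.006,0,0.014,0],[1,-0.009,0,0.014,0],[1,-0.012,0,0.014,0],[1,-0.015,0,0.014,0],[1,-0.018,0,0.014,0],[1,-0.021,0,0.014,0],[1,-0.021,0,0.0,0],[1,-0.01,0,0.0,0],[1,0,0,0,0]]
  ]
}}

```text
time_s: 14.55
tcp_pos: [0.5117, 0.1888, 0.0806]
ee_rot: [0.046, 0.999, -0.0, -0.001]
ft_force: [-0.7, 0.0, -0.0]
gripper_width: -0.0001
grip_force: 0.0
```

Request:
{"api": "jog_arm", "payload": {
  "motion": [
    [[1,0,0,0.011,0],[1,0,0,0.014,0],[1,-0.003,0,0.014,0],[1,-0.006,0,0.014,0],[1,-0.009,0,0.014,0],[1,-0.012,0,0.014,0],[1,-0.015,0,0.014,0],[1,-0.018,0,0.014,0],[1,-0.021,0,0.014,0],[1,-0.021,0,0.0,0],[1,-0.01,0,0.0,0],[1,0,0,0,0]]
  ]
}}

```text
time_s: 16.05
tcp_pos: [0.5118, 0.1889, 0.0806]
ee_rot: [0.046, 0.999, -0.0, -0.001]
ft_force: [0.5, 0.1, 0.5]
gripper_width: -0.0008
grip_force: 0.0
```

Request:
{"api": "jog_arm", "payload": {
  "motion": [
    [[0,0.02,0,-0.06,0],[-0.5,0.04,0,-0.12,0],[-0.5,0.04,0,-0.12,0],[-0.5,0.04,0,-0.12,0]]
  ]
}}

```text
time_s: 16.55
tcp_pos: [0.4822, 0.1916, 0.1706]
ee_rot: [0.046, 0.999, -0.0, -0.001]
ft_force: [0.5, -0.4, 0.0]
gripper_width: 0.064
grip_force: 0.0
```

```bash
python3 - <<'E'
from jaw import *
st(); cap('wrist','w6'); cap('top','t6')
ps=np.radians(-5.3)
d,H,ax,n,loc=look('w6',(210,80,320,318),[np.cos(ps),np.sin(ps)],262)
E
```

```text
t 16.55 tcp [0.4822 0.1916 0.1706] yaw 174.73 tilt [-0.0011 -0.0004] F [ 0.5 -0.4  0. ] w 0.064 g 0.0 j [ 0.24  0.25  1.74 -0.    1.16 -1.23]
wrench yaw -7.316534546340127 len 0.1962932540215551 H [0.47470826 0.20126572] tip H [0.48194213 0.20033692]
worm local mean [44.66683726 -8.88726446 62.14475059] x [38.72250793 56.45420476] y [-20.98708032   3.69395309] zmax 63.11510858288849
stud local [94.89610695 -0.87869678 61.99558766] 433 world [0.5687198  0.18830908 0.06199559]
88 [(np.float64(16.1), np.float64(17.9))] [-35.65790372] [34.90309907]
92 [(np.float64(-5.7), np.float64(-4.0))] [-34.83471133] [33.36707594]
96 [(np.float64(-10.1), np.float64(-8.3)), (np.float64(0.7), np.float64(3.4)), (np.float64(3.5), np.float64(5.2)), (np.float64(5.2), np.float64(7.1))] [-31.98952681] [31.90308733]
100 [(np.float64(-1.8), np.float64(-0.0)), (np.float64(0.1), np.float64(1.8))] [-30.22909625] [29.29502497]
104 [(np.float64(-19.9), np.float64(-18.3)), (np.float64(-11.7), np.float64(-7.1)), (np.float64(-6.2), np.float64(-4.4)), (np.float64(-2.5), np.float64(-0.7)), (np.float64(-0.7), np.float64(1.1)), (np.float64(6.5), np.float64(8.3))] [-28.31154756] [26.80054095]
```

About 8.5 mm has closed, and the nut has aligned the wrench to yaw -7.3°. Two more strokes from the updated pose, slipping at the end.

```bash
python3 - <<'E'
from h import *
H=np.array([.4747,.2013]); a=np.radians(-7.3); ax=np.array([np.cos(a),np.sin(a)]); n=np.array([-ax[1],ax[0]])
p=H+.040*ax-.0088*n; print(p)
go([*p,.081],172.7)
s,M,y=tool(); print(M.T@np.array([*ax,0])*.016/.75)
E
```

```text
[0.51325761 0.18748874]
shares [-0.0422 -0.0013  0.1182] 0.0112
[-2.13201402e-02 -7.47810064e-04 -5.92728199e-05]
```

Request:
{"api": "jog_arm", "payload": {
  "motion": [
    [[0.5,-0.042,-0.0013,0.04,0.011],[1,-0.042,-0.0013,0.08,0.011],[1,-0.042,-0.0013,0.105,0.011],[1,-0.042,-0.0013,0.118,0.011],[1,-0.042,-0.0013,0.118,0.011],[1,-0.042,-0.0013,0.118,0.011]]
  ]
}}

```text
time_s: 17.4
tcp_pos: [0.5148, 0.1879, 0.0833]
ee_rot: [0.063, 0.998, 0.0, 0.001]
ft_force: [-0.1, 0.2, 0.3]
gripper_width: 0.0002
grip_force: 0.0
```

Request:
{"api": "jog_arm", "payload": {
  "motion": [
    [[1,0,0,0.011,0],[1,0,0,0.0135,0],[1,0,0,0.0135,0]]
  ]
}}

```text
time_s: 17.77
tcp_pos: [0.5141, 0.1878, 0.0729]
ee_rot: [0.063, 0.998, -0.0, -0.0]
ft_force: [-0.7, -0.4, 2.0]
gripper_width: -0.0003
grip_force: 0.9
```

Request:
{"api": "jog_arm", "payload": {
  "motion": [
    [[1,0,0,0.002,0],[1,-0.003,0,0.002,0],[1,-0.006,0,0.002,0],[1,-0.009,0,0.002,0],[1,-0.012,0,0.002,0],[1,-0.015,0,0.002,0],[1,-0.018,0,0.002,0],[1,-0.02,0,0.002,0]]
  ]
}}

```text
time_s: 18.77
tcp_pos: [0.5234, 0.1862, 0.0726]
ee_rot: [0.064, 0.998, -0.0, -0.006]
ft_force: [-14.6, 1.8, 19.8]
gripper_width: -0.0001
grip_force: 10.1
```

Request:
{"api": "jog_arm", "payload": {
  "motion": [
    [[1,0,0,-0.014,0],[1,0.01,0,-0.014,0],[1,0.02,0,-0.014,0],[1,0.02,0,-0.003,0],[1,0.02,0,0,0],[1,0.016,0,0.0,0],[1,0.012,0,0,0],[1,0.008,0,0,0],[1,0.004,0,0,0],[1,0,0,0,0]]
  ]
}}

```text
time_s: 20.02
tcp_pos: [0.5219, 0.1866, 0.0725]
ee_rot: [0.064, 0.998, -0.0, -0.007]
ft_force: [-18.0, 2.1, 28.2]
gripper_width: -0.0001
grip_force: 13.8
```

Request:
{"api": "jog_arm", "payload": {
  "motion": [
    [[1,0,0,-0.02,0],[0,0.03,0,-0.06,0],[-0.5,0.06,0,-0.13,0],[-0.5,0.06,0,-0.13,0],[-0.5,0.06,0,-0.13,0]]
  ]
}}

```text
time_s: 20.65
tcp_pos: [0.4849, 0.1915, 0.1683]
ee_rot: [0.063, 0.998, -0.0, 0.0]
ft_force: [-1.9, 0.1, 0.1]
gripper_width: 0.0638
grip_force: 0.0
```

```bash
python3 - <<'E'
from jaw import *
st(); cap('wrist','w7'); cap('top','t7')
ps=np.radians(-7.3)
d,H,ax,n,loc=look('w7',(210,80,320,318),[np.cos(ps),np.sin(ps)],262)
crop(d,200,60,330,330,2,'w7')
E
```

```text
t 20.65 tcp [0.4849 0.1915 0.1683] yaw 172.73 tilt [ 0.0007 -0.0003] F [-1.9  0.1  0.1] w 0.0638 g 0.0 j [ 0.24  0.25  1.74 -0.    1.15 -1.2 ]
wrench yaw -7.82994593363337 len 0.1956863229048309 H [0.47526698 0.20150166] tip H [0.48189096 0.20059076]
worm local mean [45.4438595  -8.69435563 61.458233  ] x [39.15708258 55.09241816] y [-21.03748546   4.33230499] zmax 63.112601380419626
stud local [94.22303474 -0.38814346 61.99543672] 442 world [0.56855867 0.18828082 0.06199544]
88 [(np.float64(-3.5), np.float64(-1.7)), (np.float64(-1.7), np.float64(0.1))] [-34.77231921] [35.32146488]
92 [(np.float64(-10.5), np.float64(-8.8)), (np.float64(-6.1), np.float64(-4.3)), (np.float64(-2.5), np.float64(-0.7)), (np.float64(1.9), np.float64(4.6)), (np.float64(5.5), np.float64(7.3))] [-33.91156166] [33.62282536]
96 [(np.float64(-3.3), np.float64(-0.7)), (np.float64(5.6), np.float64(7.3)), (np.float64(9.1), np.float64(11.2))] [-32.17709071] [31.32337137]
100 [(np.float64(9.3), np.float64(11.3))] [-29.59838395] [29.55891846]
104 [(np.float64(-10.5), np.float64(-7.8)), (np.float64(-7.8), np.float64(-6.0)), (np.float64(-5.0), np.float64(-3.2)), (np.float64(2.2), np.float64(4.9)), (np.float64(5.8), np.float64(7.5)), (np.float64(7.5), np.float64(9.7))] [-27.76774807] [26.85266917]
```

View pics/w7.png

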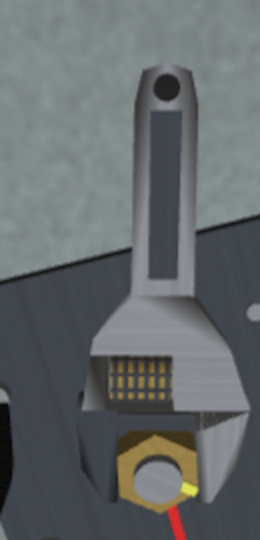

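The jaws are on the nut's flats with the worm slipping (stall about 15 N), and the crop shows both jaw faces against the nut. Now regrip the handle.

```bash
python3 - <<'E'
from h import *
H=np.array([.4750,.2014]); a=np.radians(-7.7); ax=np.array([np.cos(a),np.sin(a)])
p=H+.012*ax; print(p)
go([*p,.09],172.3); go([*p,.0545],172.3)
E
```

```text
[0.4868918  0.19979217]
shares [-0.0021  0.0118  0.1029] 0.0023
shares [-0.0022  0.0118  0.1503] 0.0023
```

Request:
{"api": "jog_arm", "payload": {
  "motion": [
    [[-0.5,-0.0022,0.0118,0.04,0.0023],[-0.5,-0.0022,0.0118,0.08,0.0023],[-0.5,-0.0022,0.0118,0.103,0.0023],[-0.5,-0.0022,0.0118,0.125,0.0023],[-0.5,-0.0022,0.0118,0.142,0.0023],[-0.5,-0.0022,0.0118,0.15,0.0023],[-0.5,-0.0022,0.0118,0.15,0.0023]]
  ]
}}

```text
time_s: 21.62
tcp_pos: [0.4872, 0.2001, 0.0556]
ee_rot: [0.067, 0.998, -0.0, -0.0]
ft_force: [-0.6, -0.6, -1.0]
gripper_width: 0.0641
grip_force: 0.0
```

Request:
{"api": "jog_arm", "payload": {
  "motion": [
    [[0,0,0,0,0],[0.5,0,0,0,0],[1,0,0,0,0],[1,0,0,0,0],[1,0,0,0,0],[1,0,0,0,0]]
  ]
}}

```text
time_s: 22.38
tcp_pos: [0.4877, 0.2003, 0.0571]
ee_rot: [0.067, 0.998, 0.0, 0.001]
ft_force: [-1.3, -0.9, 5.7]
gripper_width: 0.0221
grip_force: 60.5
```

```bash
python3 - <<'E'
from h import *
st()
s,M,y0=tool(); r=.0825; a0=np.radians(y0-180)
f=lambda a: -r*np.array([np.cos(a),np.sin(a),0])
for k in range(1,11):
    a=a0-np.radians(4.5*k); d=M.T@(f(a)-f(a0))/.75; print(4.5*k,np.round(d,4),round(4.5*k/180,4))
E
```

```text
t 22.38 tcp [0.4877 0.2003 0.0571] yaw 172.31 tilt [0.0013 0.0003] F [-1.3 -0.9  5.7] w 0.0221 g 60.5 j [ 0.26  0.38  1.87 -0.    0.89 -1.18]
4.5 [-0.0003  0.0086  0.    ] 0.025
9.0 [-0.0014  0.0172  0.    ] 0.05
13.5 [-0.003   0.0257  0.    ] 0.075
18.0 [-0.0054  0.034   0.    ] 0.1
22.5 [-0.0084  0.0421  0.    ] 0.125
27.0 [-0.012   0.0499  0.    ] 0.15
31.5 [-0.0162  0.0575  0.    ] 0.175
36.0 [-0.021   0.0647  0.0001] 0.2
40.5 [-0.0264  0.0714  0.0001] 0.225
45.0 [-0.0322  0.0778  0.0001] 0.25
```

Request:
{"api": "jog_arm", "payload": {
  "motion": [
    [[1,-0.0003,0.0086,-0.0005,0.025],[1,-0.0014,0.0172,-0.0005,0.05],[1,-0.003,0.0257,-0.0005,0.075],[1,-0.0054,0.034,-0.0005,0.1],[1,-0.0084,0.0421,-0.0005,0.125],[1,-0.012,0.0499,-0.0005,0.15],[1,-0.0162,0.0575,-0.0005,0.175],[1,-0.021,0.0647,-0.0005,0.2],[1,-0.0264,0.0714,-0.0005,0.225],[1,-0.0264,0.0714,-0.0005,0.225],[1,-0.0264,0.0714,-0.0005,0.225]]
  ]
}}

```text
time_s: 23.75
tcp_pos: [0.515, 0.2509, 0.0571]
ee_rot: [0.408, 0.913, 0.001, 0.001]
ft_force: [1.0, 0.2, 4.1]
gripper_width: 0.0222
grip_force: 60.3
```

```bash
python3 - <<'E'
from jaw import *
st(); w=cap('wrist','w8'); t=cap('top','t8'); s=cap('side','s8')
def cr(d,p,n,k):
    u,v=np.round(w2px(d,p)).astype(int); h=int(n/2); x0,y0=u-h,v-h; print((x0,y0)); c=d['frame'][y0:y0+n,x0:x0+n]; return cv2.resize(c,(k,k),interpolation=cv2.INTER_CUBIC)
N=[.5710,.188,.056]
cv2.imwrite('pics/c8.png',np.hstack([cr(t,[.59,.188,.05],50,400),cr(s,[.58,.188,.05],60,400)]))
E
```

```text
t 23.75 tcp [0.515  0.2509 0.0571] yaw 131.84 tilt [0.0022 0.0009] F [1.  0.2 4.1] w 0.0222 g 60.3 j [ 0.33  0.43  1.77  0.    0.94 -0.4 ]
(np.int64(178), np.int64(160))
(np.int64(167), np.int64(196))
```

View pics/c8.png

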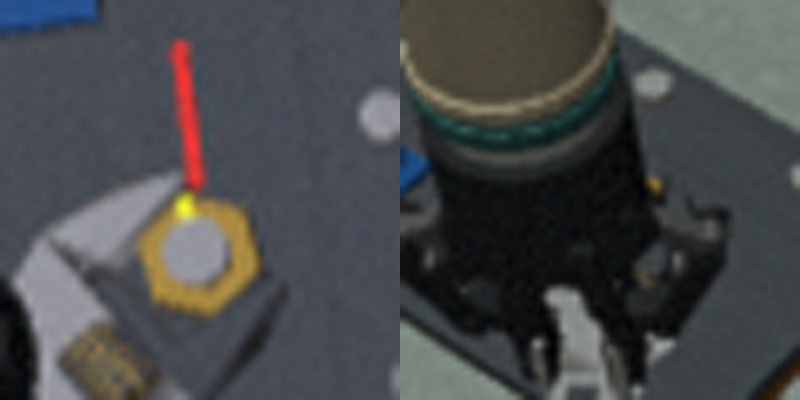

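The top crop shows the yellow mark at (185,208), stud at (193,250) and red line from (203,185) to (181,45). About 4.5° remains, which agrees with the plan. Finish the turn, release, rise and check with the wrist camera.

Request:
{"api": "jog_arm", "payload": {
  "motion": [
    [[1,0,0.0043,0,0.0125],[1,-0.0003,0.0084,0,0.0245],[1,-0.0003,0.0084,0,0.0245],[1,-0.0003,0.0084,0,0.0245]]
  ]
}}

```text
time_s: 24.4
tcp_pos: [0.5191, 0.2544, 0.0571]
ee_rot: [0.442, 0.897, -0.0, 0.001]
ft_force: [0.3, 1.0, 6.4]
gripper_width: 0.022
grip_force: 60.7
```

Request:
{"api": "jog_arm", "payload": {
  "motion": [
    [[0.5,0,0,0,0],[0,0,0,0,0],[-0.5,0,0,0,0],[-0.5,0,0,-0.02,0],[-0.5,0,0,-0.07,0],[-0.5,0,0,-0.13,0],[-0.5,0,0,-0.15,0],[-0.5,0,0,-0.15,0]]
  ]
}}

```text
time_s: 25.4
tcp_pos: [0.5194, 0.2548, 0.1703]
ee_rot: [0.443, 0.896, 0.001, 0.001]
ft_force: [-0.2, -0.3, -1.1]
gripper_width: 0.0642
grip_force: 0.0
```

```bash
cat > ang.py <<'E'
from jaw import *
def ang(name,box):
    d=load(name); P=cloud(d,box); B=d['frame'][box[1]:box[3],box[0]:box[2]]; hsv=cv2.cvtColor(B,cv2.COLOR_BGR2HSV); Z=P[...,2]
    red=((hsv[...,0]<8)|(hsv[...,0]>172))&(hsv[...,1]>150); v,u=np.nonzero(red)
    W=np.array([px2w(d,a+box[0],b+box[1],.0405)[:2] for a,b in zip(u,v)]); W=W[np.hypot(*(W-[.62,.194]).T)<.05]; cc=W.mean(0); e=np.linalg.svd(W-cc)[2][0]; print('red',len(W),cc,np.degrees(np.arctan(e[1]/e[0])))
    yl=(hsv[...,0]>24)&(hsv[...,0]<36)&(hsv[...,1]>150)&(hsv[...,2]>170); v,u=np.nonzero(yl); ym=px2w(d,u.mean()+box[0],v.mean()+box[1],.0565)[:2]
    stud=(Z>.0598)&(Z<.066)&(np.hypot(P[...,0]-.570,P[...,1]-.188)<.014); c,r=cv2.minEnclosingCircle(P[stud][:,:2].astype(np.float32)); S=P[stud][:,:2].mean(0); 
    for c0 in (S,np.array(c)):
        m=ym-c0; q=cc-c0; print('centre',c0,'mark',yl.sum(),ym,np.degrees(np.arctan2(m[1],m[0])),np.hypot(*m),'red from centre',np.degrees(np.arctan2(q[1],q[0])))
E
python3 - <<'E'
from ang import *
st(); w=cap('wrist','w9'); cap('top','t9')
cv2.imwrite('pics/w9.png',cv2.resize(w['frame'],(800,600),interpolation=cv2.INTER_CUBIC))
E
```

```text
t 25.4 tcp [0.5194 0.2548 0.1703] yaw 127.4 tilt [0.0024 0.0008] F [-0.2 -0.3 -1.1] w 0.0642 g 0.0 j [ 0.34  0.33  1.61 -0.    1.2  -0.32]
```

View pics/w9.png

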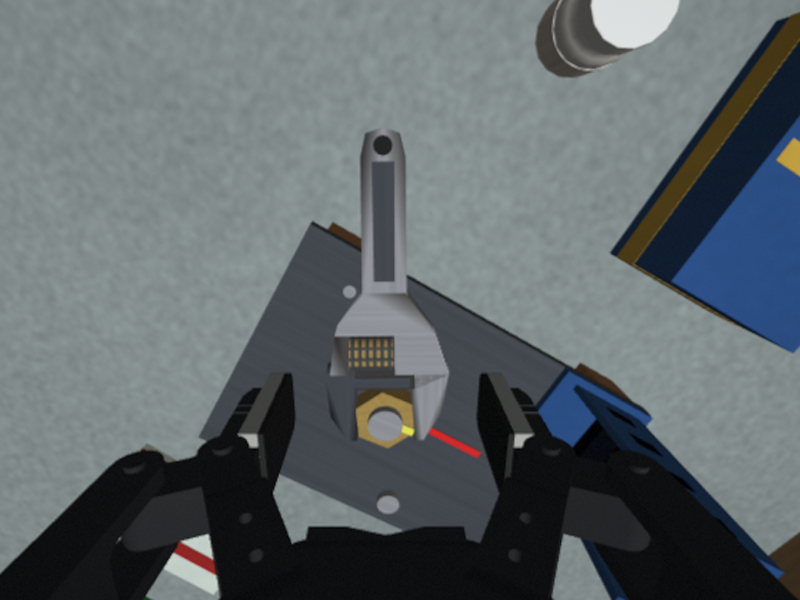

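The nut is held in the jaws, the yellow mark at (407,430) pointing along the red line (430,431)-(478,454). Measure the angles.

```bash
python3 - <<'E'
from ang import *
try: ang('w9',(225,255,350,330))
except Exception as e: print(e)
try: ang('t9',(175,150,235,225))
except Exception as e: print(e)
d=load('w9'); ps=np.radians(-52.6)
wpose(d,(210,80,320,318),.04,[np.cos(ps),np.sin(ps)])
d=load('w7'); ps=np.radians(-7.6); ang('w7',(225,255,320,345))
d=load('w9'); P=cloud(d,(225,255,350,330)); 
# red line ends by projection
crop(d,245,265,345,330,8,'n9')
E
```

```text
red 188 [0.62505343 0.19540115] 7.491991312738968
centre [0.56908582 0.1890731 ] mark 34 [0.58572786 0.19187242] 9.548216552681009 0.016875835563125115 red from centre 6.450822491349572
centre [0.56941324 0.18878026] mark 34 [0.58572786 0.19187242] 10.732148989772883 0.016605065709483512 red from centre 6.785984113410578
red 35 [0.62258272 0.19432496] 7.694443137044483
centre [0.57262017 0.18706129] mark 7 [0.58778316 0.19122311] 15.348122519673769 0.015723775292350188 red from centre 8.271831266408688
centre [0.57273215 0.18732327] mark 7 [0.58778316 0.19122311] 14.526328221545283 0.015548045445493966 red from centre 7.995087748230464
wrench yaw -51.90083793080228 len 0.1955267089017788 H [0.51129636 0.26392036] tip H [0.5153235 0.2587842]
red 173 [0.61893975 0.19464331] 7.276039832129466
centre [0.56866815 0.1882922 ] mark 33 [0.57894922 0.20205602] 53.24160563999591 0.017179729863518758 red from centre 7.200371611738061
centre [0.56880474 0.18830064] mark 33 [0.57894922 0.20205602] 53.59152260065391 0.017091542441863422 red from centre 7.210286352145302
```

View pics/n9.png

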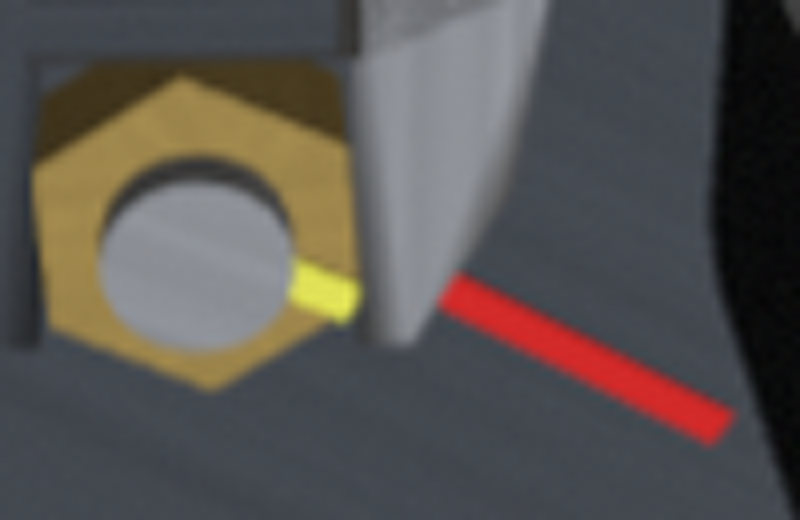

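The crop shows the nut's top corners: (183,75), (350,148), (357,308), (212,390), (50,325), (33,170). The red line runs from (452,288) to (723,428). Compute the angle from them.

```bash
python3 - <<'E'
from h import *
d=load('w9'); f=lambda x,y,h:px2w(d,(x+.5)/8-.5+245,(y+.5)/8-.5+265,h)[:2]
C=np.array([f(*c,.056) for c in [(183,75),(350,148),(357,306),(212,390),(50,325),(33,170)]])
print('centre',C.mean(0),'radii',np.round(np.hypot(*(C-C.mean(0)).T)*1e3,1))
a=np.degrees(np.arctan2(*(C-C.mean(0)).T[::-1])); print('angles',a,'mod60',(a+20)%60-20)
r=[f(452,288,.0405),f(723,428,.0405)]; e=r[1]-r[0]; print('red yaw',np.degrees(np.arctan2(e[1],e[0])),'red from centre',[np.degrees(np.arctan2(*(q-C.mean(0))[::-1])) for q in r])
y=[f(300,283,.056),f(350,300,.056)]; e=y[1]-y[0]; print('yellow bar yaw',np.degrees(np.arctan2(e[1],e[0])), [np.degrees(np.arctan2(*(q-C.mean(0))[::-1])) for q in y])
E
```

```text
centre [0.56982108 0.18831529] radii [21.1 20.8 20.6 20.8 20.7 20.6]
angles [ 131.77397682   71.59357515   10.84281151  -47.94944891 -108.12261509
 -168.12238762] mod60 [11.77397682 11.59357515 10.84281151 12.05055109 11.87738491 11.87761238]
red yaw 6.700341055367622 red from centre [np.float64(7.982829617270655), np.float64(7.304298566631887)]
yellow bar yaw 15.770474541922292 [np.float64(10.077526707062457), np.float64(11.896922719290934)]
```

```bash
python3 - <<'E'
from jaw import *
import io,contextlib
for nm,ps in (('w4',-5.3),('w6',-7.3),('w7',-7.6),('w9',-52.)):
    d=load(nm); a=np.radians(ps)
    P,m,hsv,H,ax,n=wpose(d,(210,80,320,318),.04,[np.cos(a),np.sin(a)])
    st=(P[...,2]>.0598)&(P[...,2]<.066)&(np.hypot(P[...,0]-.57,P[...,1]-.188)<.013); N=P[st][:,:2].mean(0)
    X=(P[...,:2]-N)@ax*1e3; Y=(P[...,:2]-N)@n*1e3; k0=(P[...,2]>.05)&(P[...,2]<.064)
    r=[]
    for x0 in np.arange(-14,11,1.):
        k=k0&(np.abs(X-x0)<.8)&(np.abs(Y)<50); r.append((Y[k].min(),Y[k].max()))
    r=np.array(r); print(nm,'mean lo,hi,width',r[:,0].mean(),r[:,1].mean(),np.mean(r[:,1]-r[:,0]))
E
```

```text
wrench yaw -5.28324675488259 len 0.19778230914488606 H [0.4740522  0.20098009] tip H [0.4827972  0.20017142]
w4 mean lo,hi,width -37.4818928721129 35.12596239672976 72.60785526884267
wrench yaw -7.31653454626447 len 0.19629325402155617 H [0.47470826 0.20126572] tip H [0.48194213 0.20033692]
w6 mean lo,hi,width -31.903161744107752 32.47899213706524 64.382153881173
wrench yaw -7.829945938246645 len 0.19568632290488544 H [0.47526698 0.20150166] tip H [0.48189096 0.20059076]
w7 mean lo,hi,width -31.838205357155747 32.30573393286502 64.14393929002077
wrench yaw -51.90083793111905 len 0.19552670890177537 H [0.51129636 0.26392036] tip H [0.5153235 0.2587842]
w9 mean lo,hi,width -31.929824173641638 32.11945801610839 64.04928218975002
```

The mark is at about 11.6° and the red line at 7.3°, so about 4.3° remains. The jaw opening is about 37.2 mm: the last stroke stalled on a slightly skewed nut, leaving about ±3.7° of play. I'll swing the wrench back within that play until it is aligned, snug the worm, then finish the turn.

Request:
{"api": "jog_arm", "payload": {
  "motion": [
    [[-0.5,0,0,0.06,0],[-0.5,0,0,0.11,0],[-0.5,0,0,0.14,0],[-0.5,0,0,0.15,0],[0.3,0,0,0.15,0],[1,0,0,0.15,0],[1,0,0,0.15,0],[1,0,0,0.15,0],[1,0,0,0.15,0],[1,0,0,0.15,0]]
  ]
}}

```text
time_s: 26.75
tcp_pos: [0.5194, 0.2547, 0.0577]
ee_rot: [0.443, 0.897, 0.0, 0.001]
ft_force: [-1.6, -0.9, 6.3]
gripper_width: 0.022
grip_force: 62.2
```

Request:
{"api": "jog_arm", "payload": {
  "motion": [
    [[1,0,-0.0036,0,-0.0103],[1,-0.0002,-0.0072,0,-0.0206],[1,-0.0002,-0.0072,0,-0.0206],[0.5,-0.0002,-0.0072,0,-0.0206],[0,-0.0002,-0.0072,0,-0.0206],[-0.5,-0.0002,-0.0072,0,-0.0206],[-0.5,-0.0002,-0.0072,-0.02,-0.0206],[-0.5,-0.0002,-0.0072,-0.08,-0.0206],[-0.5,-0.0002,-0.0072,-0.14,-0.0206],[-0.5,-0.0002,-0.0072,-0.15,-0.0206],[-0.5,-0.0002,-0.0072,-0.15,-0.0206]]
  ]
}}

```text
time_s: 28.12
tcp_pos: [0.5149, 0.2512, 0.1699]
ee_rot: [0.414, 0.91, 0.0, 0.001]
ft_force: [-0.7, -0.2, -0.9]
gripper_width: 0.0641
grip_force: 0.0
```

```bash
cat >> h.py <<'E'
def hexang(d,yaw_guess,N=(.5695,.1885)):
    "nut hexagon corner angle mod 60 from top-face gold mask + depth"
    v,u=np.mgrid[255:335,225:345]; hsv=cv2.cvtColor(d['frame'],cv2.COLOR_BGR2HSV)[255:335,225:345]
    P=cloud(d,(225,255,345,335)); k=(P[...,2]>.0535)&(P[...,2]<.0655)&(np.hypot(P[...,0]-N[0],P[...,1]-N[1])<.023)&((hsv[...,1]>80)|(P[...,2]>.0598))
    A=P[k][:,:2]; c,r=cv2.minEnclosingCircle(A.astype(np.float32)); c=np.array(c)
    import scipy.optimize as so
    def cost(q):
        h=[np.abs((A-q[1:])@[np.cos(np.radians(q[0]+30+60*j)),np.sin(np.radians(q[0]+30+60*j))]) for j in range(3)]
        m=np.max(h,0); return np.clip(m-.018,0,None).sum()*1e3+np.percentile(m,99.5)*50
    b=min((cost([a,*c]),a) for a in np.arange(yaw_guess-15,yaw_guess+15,.5))
    r=so.minimize(cost,[b[1],*c],method='Nelder-Mead',options=dict(initial_simplex=[[b[1],*c],[b[1]+1,*c],[b[1],c[0]+.001,c[1]],[b[1],c[0],c[1]+.001]]))
    print('hex angle',r.x[0],'centre',r.x[1:],r.fun,len(A)); return r.x
E
python3 - <<'E'
from jaw import *
st(); cap('wrist','w10')
hexang(load('w9'),11.6); hexang(load('w7'),53.4); hexang(load('w10'),11.6)
ps=np.radians(-48.5)
P,m,hsv,H,ax,n=wpose(load('w10'),(210,80,320,318),.04,[np.cos(ps),np.sin(ps)])
hm=(hsv[...,0]>12)&(hsv[...,0]<32)&(hsv[...,1]>80)&(np.indices(hsv.shape[:2])[0]+80<262); g=np.stack([(P[...,:2]-H)@ax,(P[...,:2]-H)@n],-1)[hm]*1e3
print('worm',g.mean(0),np.percentile(g,[2,98],axis=0))
p=H+.040*ax-.0088*n; go([*p,.081],np.degrees(np.arctan2(ax[1],ax[0]))+180)
E
```

```text
t 28.12 tcp [0.5149 0.2512 0.1699] yaw 131.11 tilt [0.0014 0.0003] F [-0.7 -0.2 -0.9] w 0.0641 g 0.0 j [ 0.33  0.32  1.63 -0.    1.19 -0.38]
hex angle 12.704955329398581 centre [0.56927548 0.18872511] 19.778292435616564 1176
hex angle 56.0102390567732 centre [0.56919991 0.18823406] 18.240674326890925 1185
hex angle 12.791085150942894 centre [0.56928385 0.18874861] 14.170603605830685 1174
wrench yaw -48.86343208613906 len 0.19711864017157515 H [0.50653561 0.26172069] tip H [0.5118765  0.25560618]
worm [ 28.40340816 -11.8293307 ] [[-22.99194171 -26.60634698]
 [ 54.54948724   3.81533317]]
shares [-0.0359 -0.0098  0.1169] -0.0002
```

Request:
{"api": "jog_arm", "payload": {
  "motion": [
    [[0.5,-0.036,-0.0098,0.04,0],[1,-0.036,-0.0098,0.08,0],[1,-0.036,-0.0098,0.105,0],[1,-0.036,-0.0098,0.117,0],[1,-0.036,-0.0098,0.117,0],[1,-0.036,-0.0098,0.117,0]]
  ]
}}

```text
time_s: 28.92
tcp_pos: [0.5274, 0.2263, 0.0818]
ee_rot: [0.414, 0.91, 0.0, 0.0]
ft_force: [-0.0, -0.1, 0.4]
gripper_width: 0.0001
grip_force: 0.0
```

Request:
{"api": "jog_arm", "payload": {
  "motion": [
    [[1,0,0,0.011,0],[1,0,0,0.0135,0],[1,0,0,0.0145,0],[1,0,0,0.0145,0]]
  ]
}}

```text
time_s: 29.42
tcp_pos: [0.5277, 0.2265, 0.0726]
ee_rot: [0.414, 0.91, 0.001, 0.001]
ft_force: [-2.3, 0.3, 10.5]
gripper_width: -0.0002
grip_force: 5.6
```

Request:
{"api": "jog_arm", "payload": {
  "motion": [
    [[1,-0.0025,0,0,0],[1,-0.005,0,0,0],[1,-0.0075,0,0,0],[1,-0.01,0,0,0]]
  ]
}}

```text
time_s: 29.92
tcp_pos: [0.5313, 0.222, 0.0727]
ee_rot: [0.414, 0.91, 0.001, -0.001]
ft_force: [-5.7, 5.3, 13.3]
gripper_width: 0.0004
grip_force: 6.9
```

Request:
{"api": "jog_arm", "payload": {
  "motion": [
    [[1,-0.0025,0,0,0],[1,-0.005,0,0,0],[1,-0.0075,0,0,0],[1,-0.01,0,0,0]]
  ]
}}

```text
time_s: 30.42
tcp_pos: [0.5346, 0.218, 0.0727]
ee_rot: [0.415, 0.91, 0.002, -0.003]
ft_force: [-8.2, 8.7, 14.0]
gripper_width: 0.0
grip_force: 7.4
```

Request:
{"api": "jog_arm", "payload": {
  "motion": [
    [[1,0,0,-0.02,0],[0,0.03,0,-0.06,0],[-0.5,0.05,0.008,-0.13,0],[-0.5,0.05,0.008,-0.13,0],[-0.5,0.05,0.008,-0.13,0]]
  ]
}}

```text
time_s: 31.05
tcp_pos: [0.5167, 0.2466, 0.1681]
ee_rot: [0.414, 0.91, -0.0, 0.0]
ft_force: [0.5, -0.1, -1.0]
gripper_width: 0.0642
grip_force: 0.0
```

```bash
python3 - <<'E'
from jaw import *
st(); cap('wrist','w11')
for nm in ('w10','w11'):
    d=load(nm); ps=np.radians(-48.5); hexang(d,11.6)
    P,m,hsv,H,ax,n=wpose(d,(210,80,320,318),.04,[np.cos(ps),np.sin(ps)])
    st_=(P[...,2]>.0598)&(P[...,2]<.066)&(np.hypot(P[...,0]-.57,P[...,1]-.188)<.013); N=P[st_][:,:2].mean(0)
    X=(P[...,:2]-N)@ax*1e3; Y=(P[...,:2]-N)@n*1e3; k0=(P[...,2]>.05)&(P[...,2]<.064); r=[]
    for x0 in np.arange(-14,11,1.):
        k=k0&(np.abs(X-x0)<.8)&(np.abs(Y)<50); r.append((Y[k].min(),Y[k].max()))
    r=np.array(r); print(nm,'width',np.mean(r[:,1]-r[:,0]),r.mean(0))
d=load('w11'); u,v=w2px(d,[.5695,.1885,.056]).astype(int); print(u,v); crop(d,u-50,v-37,u+50,v+38,8,'n11'); print(u-50,v-37)
E
```

```text
t 31.05 tcp [0.5167 0.2466 0.1681] yaw 131.12 tilt [ 0.0007 -0.0005] F [ 0.5 -0.1 -1. ] w 0.0642 g 0.0 j [ 0.32  0.32  1.63 -0.    1.19 -0.39]
hex angle 12.791085150942894 centre [0.56928385 0.18874861] 14.170603605830685 1174
wrench yaw -48.86343208613906 len 0.19711864017157515 H [0.50653561 0.26172069] tip H [0.5118765  0.25560618]
w10 width 63.56588318052336 [-31.23281722  32.33306596]
hex angle 11.042695380230668 centre [0.56930173 0.18876496] 12.668441004818002 1208
wrench yaw -49.361654376700464 len 0.19673546234613523 H [0.50676035 0.26113071] tip H [0.51179832 0.25526076]
w11 width 62.56192367595738 [-31.18547631  31.37644737]
271 290
221 253
```

View pics/n11.png

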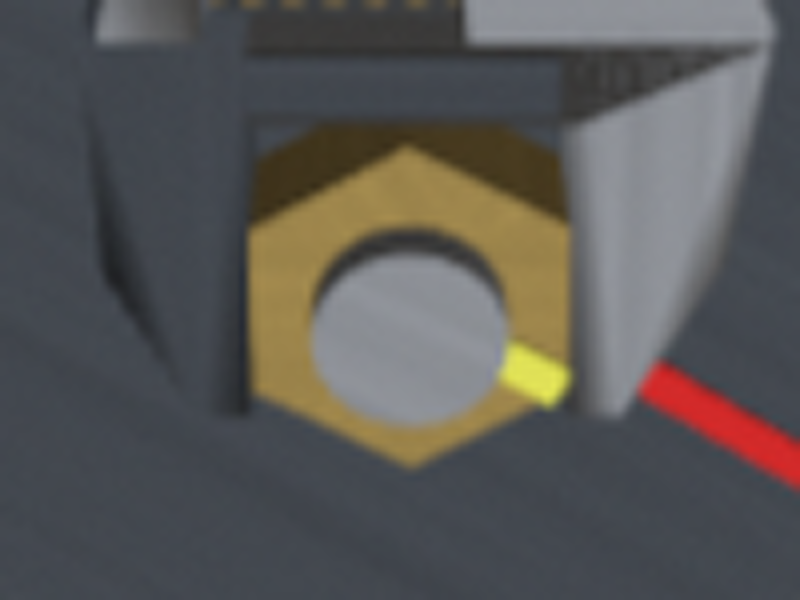

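The jaws now lie flush on both flats (crop: left face x≈248, right face x≈570) and the nut is aligned with the wrench. I have now looked at more pictures than the ten allowed, so I'll use only numbers from here. Compute the remaining angle and the regrip.

```bash
python3 - <<'E'
from h import *
d=load('w11'); f=lambda x,y,h:px2w(d,(x+.5)/8-.5+221,(y+.5)/8-.5+253,h)[:2]
C=np.array([f(*c,.056) for c in [(408,147),(570,225),(571,388),(412,468),(252,390),(249,232)]])
a=np.degrees(np.arctan2(*(C-C.mean(0)).T[::-1])); print(C.mean(0),'mod60',(a+20)%60-20,((a+20)%60-20).mean())
a=np.radians(-49.2); ax=np.array([np.cos(a),np.sin(a)]); N=np.array([.5693,.1887])
p=N-.083*ax; H=np.array([.50676,.26113])+.012*ax; print(p,H)
q=(p+H)/2; go([*q,.056],130.8)
E
```

```text
[0.56991256 0.18833743] mod60 [11.94733862 12.84280091 11.92229646 11.77072181 11.38708079 11.87903379] 11.95821206170229
[0.51506609 0.25153059] [0.51460105 0.25204606]
shares [0.0067 0.0037 0.1482] 0.0017
```

Request:
{"api": "jog_arm", "payload": {
  "motion": [
    [[-0.5,0.0067,0.0037,0.06,0.0017],[-0.5,0.0067,0.0037,0.11,0.0017],[-0.5,0.0067,0.0037,0.137,0.0017],[-0.5,0.0067,0.0037,0.148,0.0017],[-0.5,0.0067,0.0037,0.149,0.0017],[0.3,0.0067,0.0037,0.149,0.0017],[1,0.0067,0.0037,0.149,0.0017],[1,0.0067,0.0037,0.149,0.0017],[1,0.0067,0.0037,0.149,0.0017],[1,0.0067,0.0037,0.149,0.0017],[1,0.0067,0.0037,0.149,0.0017]]
  ]
}}

```text
time_s: 32.48
tcp_pos: [0.5156, 0.2524, 0.0574]
ee_rot: [0.416, 0.909, 0.0, 0.0]
ft_force: [-1.3, -1.1, 6.0]
gripper_width: 0.0225
grip_force: 61.8
```

Request:
{"api": "jog_arm", "payload": {
  "motion": [
    [[1,0,0.004,0,0.0115],[1,-0.0003,0.0079,0,0.023],[1,-0.0003,0.0079,0,0.023],[1,-0.0003,0.0079,0,0.023]]
  ]
}}

```text
time_s: 32.98
tcp_pos: [0.5198, 0.2558, 0.0574]
ee_rot: [0.448, 0.894, -0.0, 0.0]
ft_force: [-3.1, -2.5, 6.9]
gripper_width: 0.0221
grip_force: 61.9
```

Request:
{"api": "jog_arm", "payload": {
  "motion": [
    [[0.5,0,0,0,0],[0,0,0,0,0],[-0.5,0,0,0,0],[-0.5,0,0,-0.02,0],[-0.5,0,0,-0.07,0],[-0.5,0,0,-0.13,0],[-0.5,0,0,-0.15,0],[-0.5,0,0,-0.15,0],[-0.5,0,0,-0.15,0]]
  ]
}}

```text
time_s: 34.1
tcp_pos: [0.5191, 0.2559, 0.1673]
ee_rot: [0.449, 0.894, -0.001, -0.001]
ft_force: [1.2, 0.3, -0.8]
gripper_width: 0.0641
grip_force: 0.0
```

```bash
python3 - <<'E'
from ang import *
st(); cap('wrist','w12'); cap('top','t12'); d=load('w12'); ps=np.radians(-53)
hexang(d,8); hexang(load('w11'),11)
wpose(d,(210,80,320,318),.04,[np.cos(ps),np.sin(ps)])
ang('w12',(225,255,350,330))
ang('w11',(225,255,350,330))
# edge-based hex: top-face gold contour corners
for nm in ('w9','w11','w12'):
    d=load(nm); u,v=w2px(d,[.5695,.1885,.056]).astype(int); B=d['frame'][v-37:v+38,u-50:u+50]; B=cv2.resize(B,None,fx=8,fy=8,interpolation=cv2.INTER_CUBIC); hsv=cv2.cvtColor(B,cv2.COLOR_BGR2HSV)
    m=((hsv[...,1]>90)&(hsv[...,0]>12)&(hsv[...,0]<36)&(hsv[...,2]>115)).astype(np.uint8); n,l,s,_=cv2.connectedComponentsWithStats(m); k=1+np.argmax(s[1:,4]); cs,_=cv2.findContours((l==k).astype(np.uint8),0,1); h=cv2.convexHull(max(cs,key=cv2.contourArea))[:,0]
    W=np.array([px2w(d,(x+.5)/8-.5+u-50,(y+.5)/8-.5+v-37,.056)[:2] for x,y in h])
    c=np.array(cv2.minEnclosingCircle(W.astype(np.float32))[0]); 
    import scipy.optimize as so
    sup=lambda q:[(W@[np.cos(t),np.sin(t)]).max() for t in np.radians(q+30+60*np.arange(6))]
    # min total support = flats orientation
    qs=np.arange(-5,25,.25); val=[sum(sup(q)) for q in qs]; print(nm,'flat orientation',qs[np.argmin(val)],'across',min(val)/3)
E
```

```text
t 34.1 tcp [0.5191 0.2559 0.1673] yaw 126.66 tilt [-0.0027 -0.001 ] F [ 1.2  0.3 -0.8] w 0.0641 g 0.0 j [ 0.34  0.33  1.61 -0.    1.2  -0.3 ]
hex angle 6.958005081401513 centre [0.56916902 0.18877702] 24.02443745945888 1185
hex angle 11.009169340160323 centre [0.56929876 0.18875953] 12.668662773003426 1208
wrench yaw -53.290165050322834 len 0.1962660239722867 H [0.5119869  0.26577188] tip H [0.51633026 0.25994691]
red 198 [0.6253508  0.19520953] 7.357165474299826
centre [0.56906917 0.18919032] mark 35 [0.58618317 0.19065994] 4.908095513460682 0.017176981579661202 red from centre 6.104471406518274
centre [0.56958097 0.18858095] mark 35 [0.58618317 0.19065994] 7.137653722669544 0.016731860169280802 red from centre 6.77815438494455
red 197 [0.62490114 0.19526984] 7.4048835380718305
centre [0.56904369 0.1890646 ] mark 36 [0.58586071 0.19164293] 8.716535735625934 0.017013526711021548 red from centre 6.339035560406221
centre [0.56923366 0.18843535] mark 36 [0.58586071 0.19164293] 10.919009675671205 0.016933625671184525 red from centre 6.999380784825566
w9 flat orientation 12.5 across 0.036645531696392696
w11 flat orientation 12.0 across 0.03670473608024918
w12 flat orientation 7.75 across 0.03679751024333988
```

The nut mark is at about 7.4° and the red line at 7.35°, so they are aligned. Regrip, lift straight off, and measure the mat from the first wrist picture.

Request:
{"api": "jog_arm", "payload": {
  "motion": [
    [[-0.5,0,0,0.06,0],[-0.5,0,0,0.11,0],[-0.5,0,0,0.14,0],[-0.5,0,0,0.15,0],[-0.5,0,0,0.15,0],[0.3,0,0,0.15,0],[1,0,0,0.15,0],[1,0,0,0.15,0],[1,0,0,0.15,0],[1,0,0,0.15,0],[1,0,0,0.15,0]]
  ]
}}

```text
time_s: 35.58
tcp_pos: [0.5202, 0.2561, 0.0575]
ee_rot: [0.449, 0.894, 0.0, 0.0]
ft_force: [-0.3, -0.8, 5.1]
gripper_width: 0.0222
grip_force: 61.7
```

Request:
{"api": "jog_arm", "payload": {
  "motion": [
    [[1,0,0,-0.007,0],[1,0,0,-0.014,0],[1,0,0,-0.021,0],[1,0,0,-0.028,0],[1,0,0,-0.04,0],[1,0,0,-0.08,0],[1,0,0,-0.15,0],[1,0,0,-0.2,0],[1,0,0,-0.2,0],[1,0,0,-0.2,0]]
  ]
}}

```text
time_s: 36.83
tcp_pos: [0.5192, 0.256, 0.2053]
ee_rot: [0.449, 0.894, -0.001, -0.001]
ft_force: [0.1, -0.3, -4.0]
gripper_width: 0.022
grip_force: 60.4
```

```bash
python3 - <<'E'
from ang import *
st(); w=cap('wrist','w13'); cap('top','t13')
# mat from w1 (wrist) and w2
for nm in ('w1','w2'):
    d=load(nm); hsv=cv2.cvtColor(d['frame'],cv2.COLOR_BGR2HSV); m=cv2.inRange(hsv,(50,100,40),(80,255,255))
    n,l,s,_=cv2.connectedComponentsWithStats(m); 
    if nm=='w1': k=(m>0)&(np.indices(m.shape)[1]>205)&(np.indices(m.shape)[1]<390)
    else: k=l==1+np.argmax(s[1:,4])
    v,u=np.nonzero(k); W=np.array([px2w(d,a,b,.004)[:2] for a,b in zip(u,v)]).astype(np.float32); r=cv2.minAreaRect(W); print(nm,r)
# wrench in hand w13
s,M,y=tool(); a=np.radians(y-180); ax=np.array([np.cos(a),np.sin(a)]); n=np.array([-ax[1],ax[0]])
P=cloud(w,(215,40,325,290)); z=P[...,2]; t=s['tcp_pos']; X=(P[...,:2]-t[:2])@ax; Y=(P[...,:2]-t[:2])@n
k=(z>t[2]-.02)&(z<t[2]+.012)&(np.abs(Y)<.02)&(X<-.02); print('tail X',X[k].min(),'z top rel',np.median(z[k])-t[2])
b=np.arange(-.08,-.03,.004); c=[(Y[k&(np.abs(X-q)<.002)].min()+Y[k&(np.abs(X-q)<.002)].max())/2 for q in b]; p=np.polyfit(b,c,1); print('yaw rel',np.degrees(p[0]),'y off',np.polyval(p,0)); zz=[np.median(z[k&(np.abs(X-q)<.002)]) for q in b]; print('pitch',np.degrees(np.polyfit(b,zz,1)[0]))
ang('t13',(175,150,235,225))
E
```

```text
t 36.83 tcp [0.5192 0.256  0.2053] yaw 126.67 tilt [-0.0016 -0.0006] F [ 0.1 -0.3 -4. ] w 0.022 g 60.4 j [ 0.34  0.31  1.56 -0.    1.28 -0.3 ]
w1 ((0.5428032279014587, -0.18796980381011963), (0.12934881448745728, 0.23940056562423706), 88.61672973632812)
w2 ((0.5431702733039856, -0.1874256730079651), (0.13129593431949615, 0.24081838130950928), 88.59239959716797)
tail X -0.09267455657755606 z top rel 0.0011485438390966274
yaw rel 0.4505665477866696 y off 0.0003800706494598778
pitch -1.1882995808280008
red 35 [0.62140732 0.19431742] 5.895678916178265
centre [0.57046284 0.18497236] mark 0 [nan nan] nan nan red from centre 10.394560741725572
centre [0.57109261 0.18601492] mark 0 [nan nan] nan nan red from centre 9.370016217774676ang.py:6: RuntimeWarning: Mean of empty slice.
  yl=(hsv[...,0]>24)&(hsv[...,0]<36)&(hsv[...,1]>150)&(hsv[...,2]>170); v,u=np.nonzero(yl); ym=px2w(d,u.mean()+box[0],v.mean()+box[1],.0565)[:2]
  ret = ret.dtype.type(ret / rcount)
```

```bash
python3 - <<'E'
from h import *
go([.5407,-.1877,.20],178.15); go([.5407,-.1877,.035],178.15)
E
```

```text
shares [-0.4918 -0.3297  0.0063] -0.286
shares [-0.4921 -0.3288  0.2263] -0.286
```

Request:
{"api": "jog_arm", "payload": {
  "motion": [
    [[1,-0.02,-0.0135,0,0],[1,-0.07,-0.047,0,-0.03],[1,-0.13,-0.087,0,-0.07],[1,-0.19,-0.127,0,-0.11],[1,-0.25,-0.168,0,-0.15],[1,-0.31,-0.208,0,-0.19],[1,-0.37,-0.248,0,-0.23],[1,-0.43,-0.288,0,-0.27],[1,-0.475,-0.32,0,-0.286],[1,-0.492,-0.3293,0.006,-0.286],[1,-0.492,-0.3293,0.006,-0.286],[1,-0.492,-0.3293,0.006,-0.286]]
  ]
}}

```text
time_s: 38.42
tcp_pos: [0.5417, -0.1859, 0.2012]
ee_rot: [0.016, 1.0, 0.001, -0.001]
ft_force: [0.2, 0.5, -4.0]
gripper_width: 0.0222
grip_force: 60.4
```

```bash
python3 - <<'E'
from h import *
st(); go([.5407,-.1877,.03],178.15); go([.5407,-.1877,.0215],178.15)
E
```

```text
t 38.42 tcp [ 0.5417 -0.1859  0.2012] yaw 178.17 tilt [-0.0014  0.0014] F [ 0.2  0.5 -4. ] w 0.0222 g 60.4 j [-0.45  0.3   1.58  0.    1.27 -1.99]
shares [ 0.001  -0.0027  0.2283] 0.0001
shares [ 0.0009 -0.0027  0.2396] 0.0001
```

Request:
{"api": "jog_arm", "payload": {
  "motion": [
    [[1,0.001,-0.0015,0.07,0],[1,0.001,-0.0015,0.14,0],[1,0.001,-0.0015,0.19,0],[1,0.001,-0.0015,0.215,0],[1,0.001,-0.0015,0.225,0],[1,0.001,-0.0015,0.225,0],[1,0.001,-0.0015,0.225,0]]
  ]
}}

```text
time_s: 39.3
tcp_pos: [0.5426, -0.1884, 0.0342]
ee_rot: [0.016, 1.0, -0.001, 0.001]
ft_force: [0.7, -0.1, -4.2]
gripper_width: 0.022
grip_force: 60.4
```

```bash
python3 - <<'E'
from h import *
st(); go([.5407,-.1877,.022],178.15)
E
```

```text
t 39.3 tcp [ 0.5426 -0.1884  0.0342] yaw 178.18 tilt [ 0.0023 -0.0012] F [ 0.7 -0.1 -4.2] w 0.022 g 60.4 j [-0.46  0.46  1.79 -0.    0.88 -1.99]
shares [0.0025 0.0008 0.0163] 0.0002
```

Request:
{"api": "jog_arm", "payload": {
  "motion": [
    [[1,0.0015,0.0005,0.006,0],[1,0.0015,0.0005,0.012,0],[1,0.0015,0.0005,0.015,0],[1,0.0015,0.0005,0.0165,0],[1,0.0015,0.0005,0.0175,0],[1,0.0015,0.0005,0.0175,0]]
  ]
}}

```text
time_s: 40.05
tcp_pos: [0.5402, -0.1879, 0.0216]
ee_rot: [0.016, 1.0, -0.0, 0.0]
ft_force: [-4.4, 0.9, 9.6]
gripper_width: 0.0217
grip_force: 62.0
```

Contact (from -4 to +9.6 N). Release gently, rise, and check the result numerically.

Request:
{"api": "jog_arm", "payload": {
  "motion": [
    [[0.5,0,0,0,0],[0.2,0,0,0,0],[-0.2,0,0,0,0],[-0.5,0,0,0,0],[-0.5,0,0,-0.02,0],[-0.5,0,0,-0.08,0],[-0.5,0,0,-0.15,0],[-0.5,0,0,-0.22,0],[-0.5,0,0,-0.28,0],[-0.5,0,0,-0.28,0],[-0.5,0,0,-0.28,0]]
  ]
}}

```text
time_s: 41.42
tcp_pos: [0.54, -0.1876, 0.23]
ee_rot: [0.016, 1.0, -0.0, -0.0]
ft_force: [-0.1, -0.0, -0.6]
gripper_width: 0.0643
grip_force: 0.0
```

```bash
python3 - <<'E'
from ang import *
st(); d=cap('wrist','w14'); cap('top','t14')
c=w2px(d,[.543,-.1877,.01]); print('mat centre px',c)
hsv=cv2.cvtColor(d['frame'],cv2.COLOR_BGR2HSV); m=cv2.inRange(hsv,(50,100,40),(80,255,255)); k=cv2.connectedComponentsWithStats(m)
v,u=np.nonzero(m); W=np.array([px2w(d,a,b,.004)[:2] for a,b in zip(u,v)]); W=W[(np.abs(W-[.543,-.188])<[.14,.09]).all(1)]
r=cv2.minAreaRect(W.astype(np.float32)); print('mat',r)
u0,v0=np.maximum((c-[70,130]).astype(int),0); P,mm,h,H,ax,n=wpose(d,(u0,v0,min(560,u0+140),min(330,v0+260)),.004,[1,-.02])
print('wrench mid',H+.015*ax,'z med',np.median(P[mm][:,2]))
try: ang('t14',(175,150,235,225))
except Exception as e: print(e)
# nut orientation from top image vs. t12-like; stock positions before/after
a,b=load('top')['frame'].astype(int),load('t14')['frame'].astype(int); D=cv2.absdiff(a.astype(np.uint8),b.astype(np.uint8)).max(2)>60
n,l,s,ce=cv2.connectedComponentsWithStats(D.astype(np.uint8)); print([(s[i,:5].tolist()) for i in range(1,n) if s[i,4]>25])
E
```

```text
t 41.42 tcp [ 0.54   -0.1876  0.23  ] yaw 178.15 tilt [-0. -0.] F [-0.1 -0.  -0.6] w 0.0643 g 0.0 j [-0.46  0.28  1.53 -0.    1.33 -1.99]
mat centre px [270.13559864 181.85111311]
mat ((0.5426538586616516, -0.18786177039146423), (0.12943054735660553, 0.23922820389270782), 88.63114166259766)
wrench yaw -1.8115690716156438 len 0.18875947796189096 H [ 0.52699159 -0.1883949 ] tip H [ 0.52675114 -0.18838729]
wrench mid [ 0.54198709 -0.18886918] z med 0.021540801194269377
red 35 [0.62140732 0.19431742] 5.895678916178265
centre [0.57247083 0.18704361] mark 6 [0.58852789 0.18991639] 10.143513456716882 0.016312025775642624 red from centre 8.454412536501104
centre [0.57257223 0.18747368] mark 6 [0.58852789 0.18991639] 8.70403304825391 0.01614155785682168 red from centre 7.977458697615566
[[329, 87, 96, 115, 3057], [419, 116, 61, 69, 1791], [431, 192, 17, 45, 354], [345, 197, 20, 33, 125], [410, 207, 26, 55, 376], [297, 209, 75, 139, 1325], [336, 250, 31, 14, 50], [370, 256, 13, 9, 53], [355, 265, 32, 35, 380], [393, 267, 29, 29, 152], [403, 299, 12, 18, 78], [385, 312, 17, 35, 205], [225, 322, 71, 53, 1449], [512, 322, 48, 45, 982], [148, 349, 98, 49, 1042], [309, 352, 175, 68, 7465], [97, 361, 48, 59, 471], [200, 361, 32, 18, 124], [247, 370, 41, 16, 388], [245, 387, 38, 33, 728], [280, 386, 14, 9, 61], [557, 394, 3, 16, 32], [238, 397, 7, 16, 58], [288, 407, 42, 13, 252]]
```

The wrench lies within 1 mm of the mat centre and 0.4° of its axis, the nut mark is aligned, and the stock has not moved. Handing in.

```bash
python3 -c "
from station import ctrl; print(ctrl.job_done())"
```

```text
the job is handed in; nothing more can be done
None
```

I handed the job in at about 41 s: jaws snug on the nut, its mark within about 1° of the red line, wrench back flat within 1 mm of the mat centre, and stock unmoved; I first turned the nut about 42° with about 1 mm of jaw play, then snugged the worm and finished, and I viewed 12 pictures, two over the limit of 10.

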